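# Seat the crept filter modules and power up

## Task

Two of the four blue-topped filter modules in the grey filter bay have crept out of their sockets: one has risen evenly, the other is tipped up at the end nearer you. Press both down fully home, level with their neighbours, then switch the station on by pushing up the red ball switch hidden under the front lip of the wooden riser until it stays in. Leave the loose things on the desk where they are.

Things in the scene. Friction and masses are not known exactly. Their poses are not given: they have to be found in the camera images.
- bay: Grey filter bay fixed to the desk, 150 (x) x 220 (y) mm. Origin: centre of its underside; x points away from the robot, y to its left. The four modules stand on its flat top (deck, 60 mm above the desk) at y = -66, -22, 22 and 66 mm (order varies), their long side along its x. The top of a seated module is 82 mm above the desk.
- lifted_top (a point): Centre of the top face of the evenly risen module (70 mm along the bay's x, 26 mm wide); 22 mm above its underside.
- lifted (a joint): How far the risen module stands proud of home, in m: 0 = fully home, at the most 0.012. It slides straight down against about 5 N of steady friction to a firm stop and stays where it is left.
- tipped_top (a point): Point on the top face of the tipped module, on its centre line, 12 mm from its raised near end. Same size of module; it turns about its far lower edge, 58 mm further along the bay's x.
- tipped (a joint): Tip angle of the tipped module, in rad: 0 = fully home (flat), at the most 0.15. It turns against friction, about 4.5 N pressed at tipped_top, to a firm stop, and stays where it is left.
- home1_top (a point): Centre of the top face of a third module, same size, already home at the start.
- home1 (a joint): How far that module stands proud of home, in m (0 = home).
- home2_top (a point): Centre of the top face of the fourth module, same size, already home at the start.
- home2 (a joint): How far that module stands proud of home, in m (0 = home).
- riser: Wooden riser fixed to the desk: board 200 (x) x 280 (y) x 18 mm, underside 135 mm above the desk, on 15 mm side panels flush with its y ends and 45 mm back from its front edge; open in front. Origin: desk level under the board's centre, x away from the robot, front edge at x = -100 mm. Boxes up to 223 mm high stand on its far half. A 20 mm brass disc in its top marks the switch straight below.
- switch_ball (a point): Centre of the red ball (28 mm across) of the switch under the riser's front lip: 20 mm behind the front edge, midway across the board; when off, 105 mm above the desk, 30 mm below the board's underside. A 10 mm stem and 16 mm collar join it to the board. Reach it from the front, fingers slanting forward and down under the lip, then raise them.
- switch (a joint): Upward travel of the switch ball, in m: 0 = off, 0.007 = fully in against a firm stop. It moves straight up against about 3 N of steady friction and stays where it is left.
- tube: Glass vacuum tube standing on its black base, 32 mm diameter, 76 mm high, loose. Origin: centre of its underside.
- insulator: Grey ceramic egg insulator standing on end, 46 mm diameter, 58 mm high, loose. Origin: centre of its underside.
- mic: Chrome microphone head on a round foot, 90 mm diameter, 132 mm high, loose. Origin: centre of its underside.
- plug1: Nickel antenna plug standing on end, 19 mm diameter, 36 mm high, loose. Origin: centre of its underside.
- plug2: Second plug, the same.

How it is judged:
On the way, in this order (a step that is already met when the one before it is completed fails the run):
1. all four modules are fully home (value of joint each of lifted, home1, home2 below 0.0018 m and value of joint tipped below 0.028 rad), for 0.2 s.
2. the switch is pushed in (value of joint switch above 0.005 m), for 0.2 s.
At the end, for the whole second after the job is handed in: All four modules are home (the three straight ones within 1.8 mm, the tipped one within 0.028 rad of flat), the switch ball is at least 5 mm up, and the tube, insulator, microphone and both plugs are within 20 mm of where they began (all of step 1 and value of joint switch above 0.005 m and distance of each of tube, insulator, mic, plug1, plug2 from where it was at the start of the episode below 0.02 m); the robot touches nothing.
It fails at once if a loose bystander is shoved more than 20 mm or knocked over (distance of any of tube, insulator, mic, plug1, plug2 from where it was at the start of the episode above 0.02 m or angle between any of tube, insulator, mic, plug1, plug2's own z axis and vertical above 0.5 rad).
It also fails if it takes over 59 s, if anything falls off the work surface, if the arm or the gripper's body presses on something with over 40 N, if the wrist force passes 120 N, or if a joint passes its speed limit or range.

## Robot

A 7-joint arm with a two-finger parallel gripper is mounted at the origin on the work surface. World frame = base frame: x ahead of the robot, y to its left, z up, the work surface at z = 0. Lengths are in m, angles in rad, forces in N, time in s.
With the tool pointing down it reaches from about 0.35 to 0.9 m from the base axis. Payload 7.2 kg.
Tool frame: the origin (TCP) lies at the very end of the fingers, on their centre line; the grasp point (between the pads) lies 19 mm behind it; z points along the fingers, y is the direction in which the jaws open and shut (so a half turn about z gives the same grasp; the last joint's range is limited). The gripper opens to 88 mm and grips with 3 to 60 N. Pads are 20 mm wide; open, the fingers measure 115 mm over their backs; the gripper's body (75 mm by 178 mm) begins 61 mm behind the grasp point.
Start: joints at [1.169, 0.411, -0.013, 1.596, 0.006, 1.134, -0.082], TCP at [0.205, -0.591, 0.223] pointing down, gripper open.
Joint ranges: [-2.95, 2.95], [-0.29, 1.99], [-1.47, 1.44], [0.14, 2.54], [-1.03, 4.17], [0.13, 1.85], [-2.86, 2.86]. Speed limits (rad/s): [2.39, 2.39, 3.01, 3.01, 3.14, 3.14, 3.14].

## Interface

Orientations are given as a unit quaternion [x, y, z, w].
In Python, from bench import manip gives the robot as it stands.
- The arm moves only by the tool move_arm, never from a script. Its argument "steps" is a list of rows, each a list of 7 numbers: the finger opening in cm, from 0 to 8.78, then the shift along the tool's x, y, z in cm, then the turn, a rotation vector about the tool's x, y, z in degrees. A call has exactly 5 rows; each row shifts and turns the commanded pose from where the row before left it, along the tool's axes as they then stand; what a row does not reach is not made up. A row lasts 1/10 s, in which the tool goes at most 50 mm and 8.59 degrees, less where a joint would pass 70% of its speed; a pose out of reach is approached as far as the arm can. A call is refused whole if a number of a shift passes 5 or a number of a turn 8.59, either way. A call with a gripper value outside its range is refused whole. The fingers move at their own pace and stop on an object; the grip force is fixed at half the most. Time passes only in rows, so rows that do not move let the fingers close, or fill a call up. It gives the time, the measured TCP pose, the force and the opening at its end, in the units of the state.
- manip.sense(): the state, without advancing time (a new reading comes with each control period).
- manip.grab_frame(name): name is "side" or "top" or "wrist"; returns (picture, depth): 384x512x3 uint8, red, green, blue; 384x512 float32, m along the optical axis (not along the pixel's ray), 0 where there is no reading.
- manip.calibration(name): a dict with "intrinsics" (3x3 intrinsics, pixels), "D" ([k1, k2, p1, p2, k3] as OpenCV has them; the pictures are not rectified), "extrinsics" (4x4, takes a point from camera to world coordinates). Camera axes: x right, y down, z forward; pixel columns grow to the right and rows downward; lengths in m; the calibration is good to about 2 mm. A picture is of the moment at which its call begins: read the wrist's pose just before it. calibration takes no time and is no camera call; for the wrist camera it gives the pose at the moment of the call.
- manip.finish_job(): hands the job in, once; it reports no verdict.
The state is a dict: "time": time; "joint_pos": joint angles; "joint_vel": joint speeds; "tau": joint torques, N m; "tcp_pos": TCP position; "tool_rot": TCP orientation; "force": force on the tool from outside, world axes, zero at the start; "ft_torque": the same for the moment, N m; "gripper_width": opening from 0.0 (shut) to 1.0 (fully open).
Only numpy, scipy, OpenCV 4.12 (cv2) and the standard library are available. Lean on these libraries where they do the work, as an engineer would, in place of code of your own. Each camera call takes 0.05 s, during which the arm holds its last target.

## Working session

There is one attempt and no reset: what is moved stays moved. The work goes in short steps, Python scripts to look and compute and a tool call to move; the robot and the scene stay as the last step left them, time stands still between calls to the robot, and variables do not carry over. Pictures are saved under pics/ and viewed, and the job is handed in when it is done.

Besides the shell and the picture viewer there is one more tool, called after "Call:" by a JSON object that holds its "op" and its "data". move_arm: Moves the arm, as the interface text tells. Its arguments: {"type":"object","properties":{"steps":{"type":"array","items":{"type":"array","items":{"type":"number"}}}},"required":["steps"]}

```bash
mkdir -p pics; ls; cat > h.py <<'E'
import numpy as np, cv2, pickle
from bench import manip
from scipy.spatial.transform import Rotation as R
def grab(n):
    c=manip.calibration(n); p,d=manip.grab_frame(n)
    pickle.dump((c,p,d),open(f'{n}.pkl','wb')); return c,p,d
def load(n): return pickle.load(open(f'{n}.pkl','rb'))
def w(n,u,v,dz=None,z=None):
    c,p,d=load(n); K=np.array(c['intrinsics'],float);D=np.array(c['D'],float);T=np.array(c['extrinsics'])
    q=cv2.undistortPoints(np.array([[[u,v]]],float),K,D)[0,0]; ray=np.array([q[0],q[1],1.])
    if z is not None:
        r=T[:3,:3]@ray; s=(z-T[2,3])/r[2]; return T[:3,3]+s*r
    if dz is None:
        a=d[int(round(v))-1:int(round(v))+2,int(round(u))-1:int(round(u))+2]; a=a[a>0]; dz=np.median(a) if a.size else np.nan
    return T[:3,:3]@(ray*dz)+T[:3,3]
def cloud(n):
    c,p,d=load(n); K=np.array(c['intrinsics'],float);D=np.array(c['D'],float);T=np.array(c['extrinsics'])
    h,wd=d.shape; uu,vv=np.meshgrid(np.arange(wd),np.arange(h))
    q=cv2.undistortPoints(np.stack([uu,vv],-1).reshape(-1,1,2).astype(float),K,D).reshape(h,wd,2)
    P=np.dstack([q,np.ones((h,wd))])*d[...,None]
    P=P@T[:3,:3].T+T[:3,3]; P[d<=0]=np.nan; return P
def save(n,name,box=None,k=1):
    p=load(n)[1][...,::-1]
    if box: p=p[box[1]:box[3],box[0]:box[2]]
    cv2.imwrite('pics/'+name,cv2.resize(p,None,fx=k,fy=k,interpolation=cv2.INTER_CUBIC))
E
python3 - <<'E'
from h import *
s=manip.sense(); print({k:np.round(v,3) for k,v in s.items()})
for n in ('side','top'):
    c,p,d=grab(n); print(n,np.round(c['extrinsics'],3).tolist(),c['D']); save(n,n+'0.png',k=1.5)
print(manip.sense()['time'])
E
```

```text
pics
{'time': np.float64(0.0), 'joint_pos': array([ 1.169,  0.412, -0.013,  1.597,  0.006,  1.134, -0.082]), 'joint_vel': array([-0.002, -0.003, -0.001, -0.001,  0.001, -0.001,  0.002]), 'tau': array([-1.0000e-03, -5.8795e+01,  6.4100e-01, -2.9108e+01, -5.4000e-02,
        1.8000e-02,  0.0000e+00]), 'tcp_pos': array([ 0.205, -0.59 ,  0.222]), 'tool_rot': array([ 0.986,  0.166, -0.   , -0.001]), 'force': array([ 0.122, -0.133,  0.226]), 'ft_torque': array([-0.042, -0.007,  0.059]), 'gripper_width': np.float64(0.998)}
side [[-0.744, -0.411, 0.527, 0.162], [-0.668, 0.456, -0.589, 0.567], [0.002, -0.79, -0.613, 0.613], [0.0, 0.0, 0.0, 1.0]] [-0.06593855  0.          0.          0.          0.        ]
top [[-0.017, -0.998, 0.057, 0.538], [-1.0, 0.016, -0.022, 0.097], [0.021, -0.057, -0.998, 1.13], [0.0, 0.0, 0.0, 1.0]] [0.04234973 0.         0.         0.         0.        ]
0.1
```

View pics/side0.png

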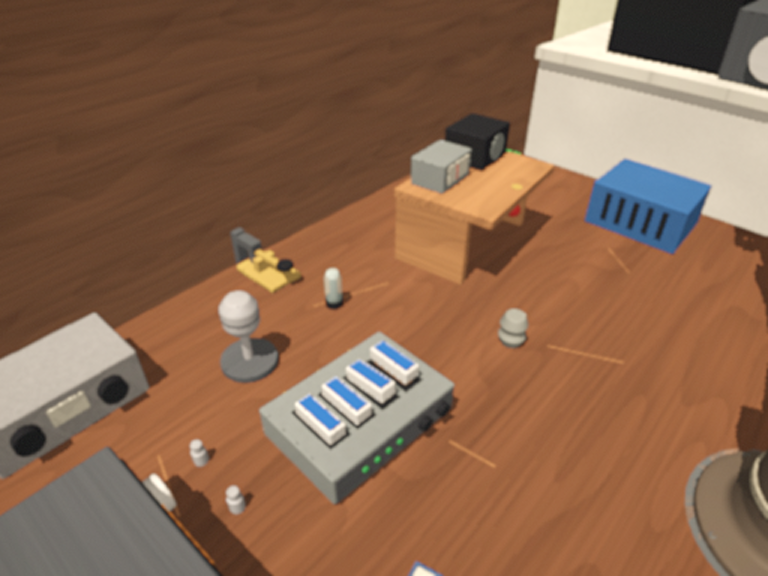

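View pics/top0.png

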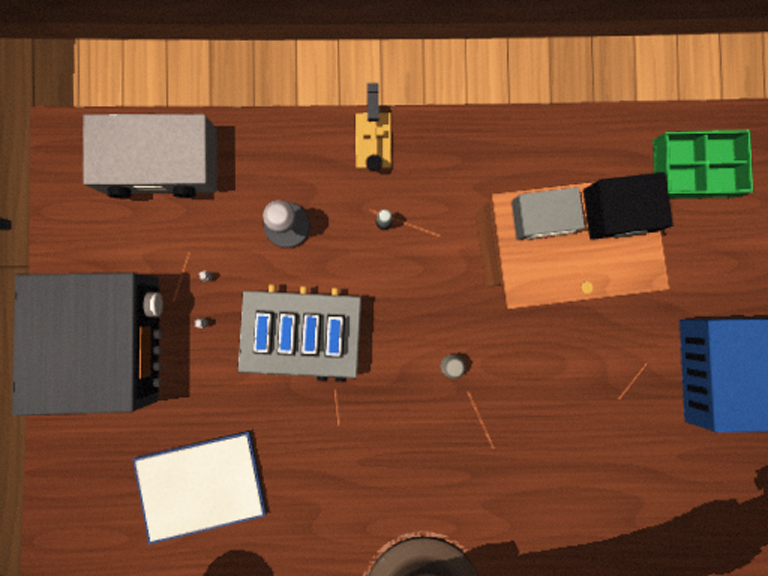

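The side view shows the bay with four blue tops around (365,395) px, the riser at (465,200), and the red ball at (514,211). In the top view the bay is at (302,333), the brass disc at (587,287), the tube at (385,218), the insulator at (454,366), the mic at (285,222) and the plugs at (206,276) and (203,323), all at 1.5x scale.

```bash
python3 - <<'E'
from h import *
for n in ('top','side'):
    P=cloud(n); p=load(n)[1].astype(int)
    blue=(p[...,2]>130)&(p[...,2]-p[...,0]>70)
    nb,l,st,ce=cv2.connectedComponentsWithStats(blue.astype(np.uint8))
    print(n)
    for i in range(1,nb):
        m=(l==i)
        if st[i,4]<60: continue
        Q=P[m]; Q=Q[~np.isnan(Q[:,0])]
        if not len(Q) or Q[:,1].mean()<0.05: continue
        A=np.c_[Q[:,:2]-Q[:,:2].mean(0),np.ones(len(Q))]; co=np.linalg.lstsq(A,Q[:,2],rcond=None)[0]
        print(np.round(ce[i],1),st[i,4],'mean',np.round(Q.mean(0),4),'ctr z=.082', np.round(w(n,*ce[i],z=.082),4),'slopes',np.round(co[:2],3), 'x',np.round(np.percentile(Q[:,0],[2,98]),3))
    if n=='top':
        yel=w('top',587/1.5,287/1.5); print('disc',yel, w('top',587/1.5,287/1.5,z=.153))
        for nm,u,v in (('bayNL',239,371),('bayNR',356,377),('bayFR',361,297),('bayFL',244,291)):print(nm,w('top',u/1.5,v/1.5,z=.06))
        for nm,u,v in (('rNL',507,308),('rNR',668,289)):print(nm,w('top',u/1.5,v/1.5,z=.153))
        for nm,u,v in (('mic',279,215),('tube',384,217),('ins',454,366),('p1',205,275),('p2',201,322)):print(nm,w('top',u/1.5,v/1.5))
    else:
        print('ball',w('side',514/1.5,211/1.5),w('side',517/1.5,186/1.5,z=.153))
save('top','bay_t.png',(150,180,250,260),7)
save('side','bay_s.png',(160,205,320,335),5)
save('side','ball_s.png',(255,80,385,190),6)
E
```

```text
top
[174.  221.5] 141 mean [0.5121 0.2907 0.0813] ctr z=.082 [0.5121 0.2905 0.082 ] slopes [-0.006 -0.003] x [0.484 0.541]
[190.3 222.1] 142 mean [0.5098 0.2466 0.0813] ctr z=.082 [0.5096 0.2465 0.082 ] slopes [0.001 0.016] x [0.482 0.538]
[206.4 222.2] 141 mean [0.5086 0.2025 0.0838] ctr z=.082 [0.5085 0.2027 0.082 ] slopes [-0.101 -0.011] x [0.479 0.537]
[222.4 223.8] 138 mean [0.5035 0.1587 0.0897] ctr z=.082 [0.5034 0.1591 0.082 ] slopes [-0.003  0.002] x [0.476 0.533]
disc [ 0.58147952 -0.27982864  0.15281535] [ 0.58147124 -0.27975741  0.153     ]
bayNL [0.44124224 0.33492847 0.06      ]
bayNR [0.42573802 0.11998929 0.06      ]
bayFR [0.57371314 0.10850401 0.06      ]
bayFL [0.58848964 0.32549529 0.06      ]
rNL [ 0.54771151 -0.14175243  0.153     ]
rNR [ 0.57586701 -0.41729835  0.153     ]
mic [0.71736106 0.24902557 0.13069365]
tube [0.72151842 0.06327961 0.07306299]
ins [ 0.44228839 -0.06291114  0.05661591]
p1 [0.62144083 0.40454396 0.03310766]
p2 [0.53238821 0.41177223 0.03371556]
side
[262.7 236.6] 146 mean [0.501  0.1586 0.0905] ctr z=.082 [0.5062 0.152  0.082 ] slopes [0.01  0.045] x [0.474 0.529]
[246.5 249. ] 152 mean [0.5055 0.2024 0.0849] ctr z=.082 [0.5072 0.2004 0.082 ] slopes [-0.092  0.011] x [0.479 0.534]
[230.4 262.4] 178 mean [0.507  0.2466 0.0814] ctr z=.082 [0.5064 0.247  0.082 ] slopes [0.006 0.01 ] x [0.48  0.536]
[212.6 274.8] 203 mean [0.5103 0.2904 0.0811] ctr z=.082 [0.5095 0.2909 0.082 ] slopes [ 0.001 -0.01 ] x [0.483 0.539]
ball [ 0.57157741 -0.27007844  0.10736817] [ 0.57915164 -0.28057639  0.153     ]
```

View pics/bay_t.png

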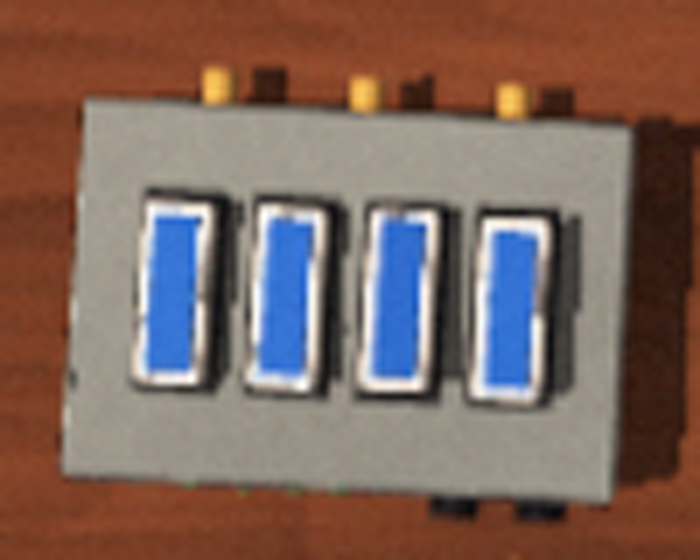

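View pics/bay_s.png

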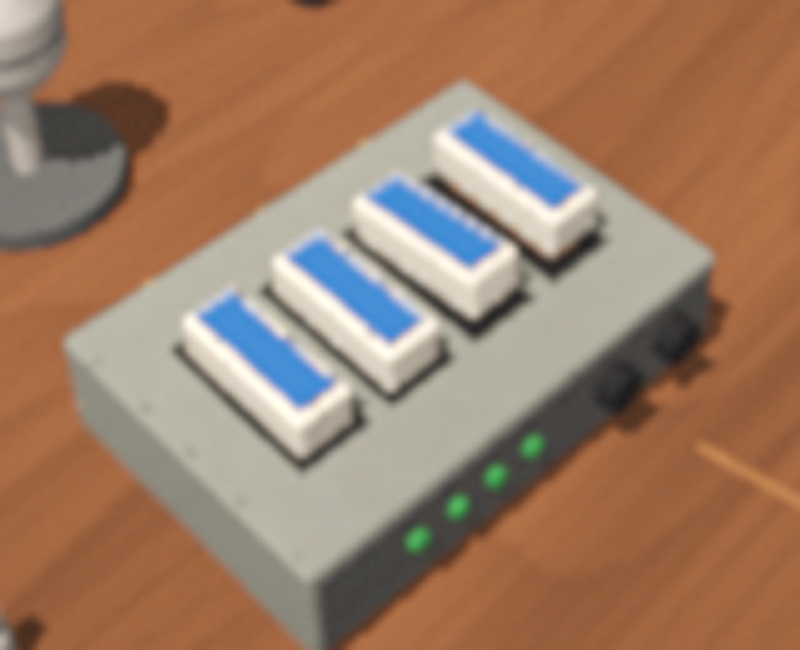

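View pics/ball_s.png

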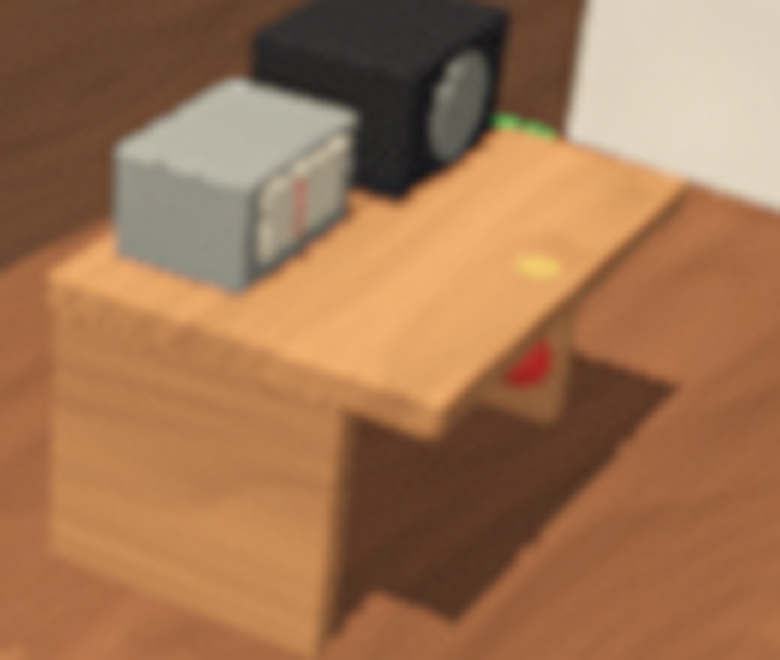

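```bash
cat >> h.py <<'E'
def plan(tp,tR,n,g=0,turn_rows=None,start=None):
    """rows of straight move from current pose to tp (m) with rotation tR in n rows"""
    s=manip.sense(); p=np.array(s['tcp_pos']); Rc=R.from_quat(s['tool_rot'])
    if start is not None: p,Rc=start
    tr=turn_rows or n
    dr=(Rc.inv()*tR).as_rotvec(); step=(np.array(tp)-p)/n
    for i in range(n):
        sh=Rc.inv().apply(step)*100; t=np.degrees(dr/tr) if i<tr else np.zeros(3)
        print([g]+np.round(sh,2).tolist()+np.round(t,2).tolist(), 'n%.2f'%np.linalg.norm(sh))
        if i<tr: Rc=Rc*R.from_rotvec(dr/tr)
    return np.array(tp),Rc
def down(yawdeg): # tool x at world yaw, z down
    return R.from_euler('z',yawdeg,degrees=True)*R.from_euler('x',180,degrees=True)
def st():
    s=manip.sense(); print('t%.2f'%s['time'],'tcp',np.round(s['tcp_pos'],4),'F',np.round(s['force'],1),'w%.2f'%s['gripper_width'],'R',np.round(R.from_quat(s['tool_rot']).as_matrix(),3).tolist()); return s
E
python3 - <<'E'
from h import *
st()
a=plan([0.42,-0.05,0.2],down(-4.1),15,turn_rows=5)
E
```

```text
t0.10 tcp [ 0.2046 -0.5901  0.2219] F [ 0.5  0.2 -0.2] w1.00 R [[0.945, 0.328, -0.001], [0.328, -0.945, 0.001], [-0.0, -0.001, -1.0]]
[0, 2.54, -2.93, 0.15, -0.02, 0.0, 4.65] n3.88
[0, 2.29, -3.13, 0.15, -0.02, 0.0, 4.65] n3.88
[0, 2.03, -3.3, 0.15, -0.02, 0.0, 4.65] n3.88
[0, 1.76, -3.46, 0.15, -0.02, 0.0, 4.65] n3.88
[0, 1.47, -3.59, 0.15, -0.02, 0.0, 4.65] n3.88
[0, 1.18, -3.69, 0.15, 0.0, 0.0, 0.0] n3.88
[0, 1.18, -3.69, 0.15, 0.0, 0.0, 0.0] n3.88
[0, 1.18, -3.69, 0.15, 0.0, 0.0, 0.0] n3.88
[0, 1.18, -3.69, 0.15, 0.0, 0.0, 0.0] n3.88
[0, 1.18, -3.69, 0.15, 0.0, 0.0, 0.0] n3.88
[0, 1.18, -3.69, 0.15, 0.0, 0.0, 0.0] n3.88
[0, 1.18, -3.69, 0.15, 0.0, 0.0, 0.0] n3.88
[0, 1.18, -3.69, 0.15, 0.0, 0.0, 0.0] n3.88
[0, 1.18, -3.69, 0.15, 0.0, 0.0, 0.0] n3.88
[0, 1.18, -3.69, 0.15, 0.0, 0.0, 0.0] n3.88
```

Call:
{"op": "move_arm", "data": {"steps": [[0,2.54,-2.93,0.1,0,0,4.65],[0,2.29,-3.13,0.1,0,0,4.65],[0,2.03,-3.3,0.1,0,0,4.65],[0,1.76,-3.46,0.1,0,0,4.65],[0,1.47,-3.59,0.1,0,0,4.65]]}}

```text
time: 0.6
tcp_pos: [0.2769, -0.4087, 0.2173]
tool_rot: [0.999, -0.038, -0.0, -0.0]
force: [0.6, -0.2, -0.3]
gripper_width: 0.579
```

Call:
{"op": "move_arm", "data": {"steps": [[0,1.2,-3.7,0.1,0,0,0],[0,1.2,-3.7,0.1,0,0,0],[0,1.2,-3.7,0.1,0,0,0],[0,1.2,-3.7,0.1,0,0,0],[0,1.2,-3.7,0.1,0,0,0]]}}

```text
time: 1.1
tcp_pos: [0.3499, -0.2286, 0.2125]
tool_rot: [0.999, -0.036, -0.0, 0.0]
force: [0.3, -0.3, 0.0]
gripper_width: 0.128
```

```bash
python3 - <<'E'
from h import *
st()
a=plan([0.46,0.158,0.19],down(-4.1),10)
E
```

```text
t1.10 tcp [ 0.3499 -0.2286  0.2125] F [ 0.3 -0.3  0. ] w0.13 R [[0.997, -0.072, -0.0], [-0.072, -0.997, -0.0], [-0.0, 0.0, -1.0]]
[0, 0.82, -3.94, 0.22, 0.0, 0.0, -0.0] n4.03
[0, 0.82, -3.94, 0.22, 0.0, 0.0, -0.0] n4.03
[0, 0.82, -3.94, 0.22, 0.0, 0.0, -0.0] n4.03
[0, 0.82, -3.94, 0.23, 0.0, 0.0, -0.0] n4.03
[0, 0.82, -3.94, 0.23, 0.0, 0.0, -0.0] n4.03
[0, 0.82, -3.94, 0.23, 0.0, 0.0, -0.0] n4.03
[0, 0.82, -3.94, 0.23, 0.0, 0.0, -0.0] n4.03
[0, 0.82, -3.94, 0.23, 0.0, 0.0, -0.0] n4.03
[0, 0.82, -3.94, 0.23, 0.0, 0.0, -0.0] n4.03
[0, 0.82, -3.94, 0.23, 0.0, 0.0, -0.0] n4.03
```

Call:
{"op": "move_arm", "data": {"steps": [[0,0.8,-3.9,0.2,0,0,0],[0,0.8,-3.9,0.2,0,0,0],[0,0.8,-3.9,0.2,0,0,0],[0,0.8,-3.9,0.2,0,0,0],[0,0.8,-3.9,0.2,0,0,0]]}}

```text
time: 1.6
tcp_pos: [0.4037, -0.037, 0.2026]
tool_rot: [0.999, -0.036, 0.0, 0.0]
force: [-0.3, -0.2, 0.3]
gripper_width: 0.003
```

Call:
{"op": "move_arm", "data": {"steps": [[0,0.8,-3.9,0.2,0,0,0],[0,0.8,-3.9,0.2,0,0,0],[0,0.8,-3.9,0.2,0,0,0],[0,0.8,-3.9,0.2,0,0,0],[0,0,0,0,0,0,0]]}}

```text
time: 2.1
tcp_pos: [0.4472, 0.12, 0.1945]
tool_rot: [0.999, -0.033, 0.0, -0.001]
force: [-0.3, -0.7, 0.6]
gripper_width: 0.004
```

```bash
python3 - <<'E'
from h import *
st()
c,p,d=grab('wrist'); save('wrist','w0.png',k=1.5); grab('top'); save('top','t1.png',(130,150,300,280),4)
print(np.round(c['extrinsics'],3).tolist())
P=cloud('wrist'); p=p.astype(int)
blue=(p[...,2]>120)&(p[...,2]-p[...,0]>70)
nb,l,stt,ce=cv2.connectedComponentsWithStats(blue.astype(np.uint8))
for i in range(1,nb):
    if stt[i,4]<150: continue
    Q=P[l==i]; Q=Q[~np.isnan(Q[:,0])]
    if len(Q)<50: continue
    A=np.c_[Q[:,:2]-Q[:,:2].mean(0),np.ones(len(Q))]; co=np.linalg.lstsq(A,Q[:,2],rcond=None)[0]
    print(ce[i],stt[i,4],np.round(Q.mean(0),4),np.round(co,3), cv2.minAreaRect((Q[:,:2]*1000).astype(np.float32)))
E
```

```text
t2.10 tcp [0.4472 0.12   0.1945] F [-0.3 -0.7  0.6] w0.00 R [[0.998, -0.065, 0.0], [-0.065, -0.998, 0.003], [-0.0, -0.003, -1.0]]
[[-0.065, -0.967, -0.245, 0.514], [-0.998, 0.062, 0.019, 0.116], [-0.003, 0.245, -0.969, 0.357], [0.0, 0.0, 0.0, 1.0]]
[155.57785978 127.78819188] 1355 [0.5072 0.2024 0.0853] [-0.095  0.     0.085] ((507.07220458984375, 202.5889892578125), (18.01231575012207, 60.52459716796875), 86.2563247680664)
[203.60656883 129.87561146] 1431 [0.5025 0.1588 0.0911] [-0.004 -0.005  0.091] ((501.47381591796875, 158.99261474609375), (17.870933532714844, 61.21795654296875), 86.14846801757812)
[ 63.05995204 130.67226219] 1251 [0.5111 0.2902 0.0822] [ 0.002 -0.006  0.082] ((510.6950988769531, 290.6890563964844), (19.252708435058594, 61.2391242980957), 85.64572143554688)
[109.22076923 130.19      ] 1300 [0.508  0.2464 0.0822] [-0.    -0.     0.082] ((507.2184753417969, 246.63583374023438), (18.695966720581055, 60.66916275024414), 85.11807250976562)
```

View pics/w0.png

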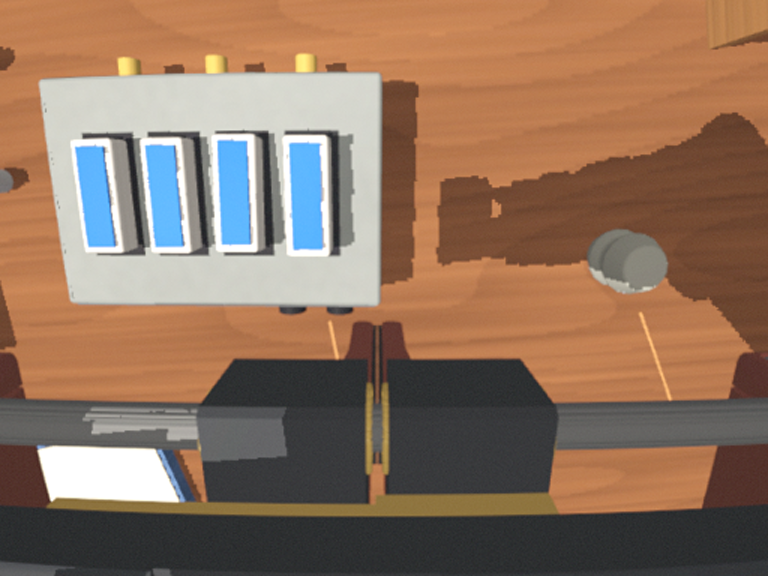

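The wrist view agrees with the top view. The right-hand module at (307,195) px is evenly raised, top at z≈0.091. The one next to it at (237,190) px is tipped, slope about −0.1.

```bash
python3 - <<'E'
from h import *
a=plan([0.502,0.159,0.105],down(-4),5)
E
```

```text
[0, 1.05, -0.95, 1.78, 0.0, 0.02, -0.0] n2.28
[0, 1.05, -0.95, 1.78, 0.0, 0.02, -0.0] n2.28
[0, 1.05, -0.95, 1.78, 0.0, 0.02, -0.0] n2.28
[0, 1.05, -0.95, 1.78, 0.0, 0.02, -0.0] n2.28
[0, 1.05, -0.95, 1.78, 0.0, 0.02, -0.0] n2.28
```

Call:
{"op": "move_arm", "data": {"steps": [[0,1.3,-1.2,1.8,0,0,0],[0,1.3,-1.2,2,0,0,0],[0,1.3,-1.2,2,0,0,0],[0,1.3,-1.2,2,0,0,0],[0,0,0,0.5,0,0,0]]}}

```text
time: 2.7
tcp_pos: [0.5022, 0.1578, 0.1096]
tool_rot: [0.999, -0.037, -0.001, 0.0]
force: [-1.0, -0.2, 0.1]
gripper_width: -0.001
```

```bash
python3 - <<'E'
from h import *
st()
a=plan([0.502,0.159,0.095],down(-4),1)
E
```

```text
t2.70 tcp [0.5022 0.1578 0.1096] F [-1.  -0.2  0.1] w-0.00 R [[0.997, -0.073, -0.003], [-0.073, -0.997, -0.001], [-0.002, 0.001, -1.0]]
[0, -0.02, -0.12, 1.46, 0.05, 0.14, -0.18] n1.46
```

Call:
{"op": "move_arm", "data": {"steps": [[0,0,-0.1,0.8,0,0,0],[0,0,0,0.7,0,0,0],[0,0,0,0.5,0,0,0],[0,0,0,0.3,0,0,0],[0,0,0,0,0,0,0]]}}

```text
time: 3.2
tcp_pos: [0.5022, 0.1595, 0.0888]
tool_rot: [0.999, -0.036, 0.0, 0.0]
force: [0.3, 0.9, 0.9]
gripper_width: 0.009
```

Call:
{"op": "move_arm", "data": {"steps": [[0,0,0,0.2,0,0,0],[0,0,0,0.2,0,0,0],[0,0,0,0.1,0,0,0],[0,0,0,0,0,0,0],[0,0,0,0,0,0,0]]}}

```text
time: 3.7
tcp_pos: [0.5024, 0.1597, 0.0837]
tool_rot: [0.999, -0.036, 0.0, 0.0]
force: [1.1, -1.1, 3.0]
gripper_width: 0.002
```

Call:
{"op": "move_arm", "data": {"steps": [[0,0,0,0.1,0,0,0],[0,0,0,0.1,0,0,0],[0,0,0,0.1,0,0,0],[0,0,0,0,0,0,0],[0,0,0,0,0,0,0]]}}

```text
time: 4.2
tcp_pos: [0.5024, 0.1598, 0.0805]
tool_rot: [0.999, -0.036, 0.0, -0.0]
force: [0.4, -0.7, 1.6]
gripper_width: 0.004
```

Call:
{"op": "move_arm", "data": {"steps": [[0,0,0,0.05,0,0,0],[0,0,0,0.05,0,0,0],[0,0,0,0.05,0,0,0],[0,0,0,0,0,0,0],[0,0,0,0,0,0,0]]}}

```text
time: 4.7
tcp_pos: [0.5024, 0.1599, 0.0803]
tool_rot: [0.999, -0.036, 0.0, 0.0]
force: [-3.2, -3.6, 14.9]
gripper_width: 0.006
```

```bash
python3 - <<'E'
from h import *
st(); st()
grab('side');save('side','s2.png',(160,175,340,310),4.4)
P=cloud('side')
st()
E
```

```text
t4.70 tcp [0.5024 0.1599 0.0803] F [-3.2 -3.6 14.9] w0.01 R [[0.997, -0.072, 0.001], [-0.072, -0.997, -0.0], [0.001, 0.0, -1.0]]
t4.70 tcp [0.5024 0.1599 0.0803] F [-3.2 -3.6 14.9] w0.01 R [[0.997, -0.072, 0.001], [-0.072, -0.997, -0.0], [0.001, 0.0, -1.0]]
t4.75 tcp [0.5024 0.1599 0.0803] F [-3.1 -3.  15.8] w0.00 R [[0.997, -0.072, 0.001], [-0.072, -0.997, -0.0], [0.001, 0.0, -1.0]]
```

View pics/s2.png

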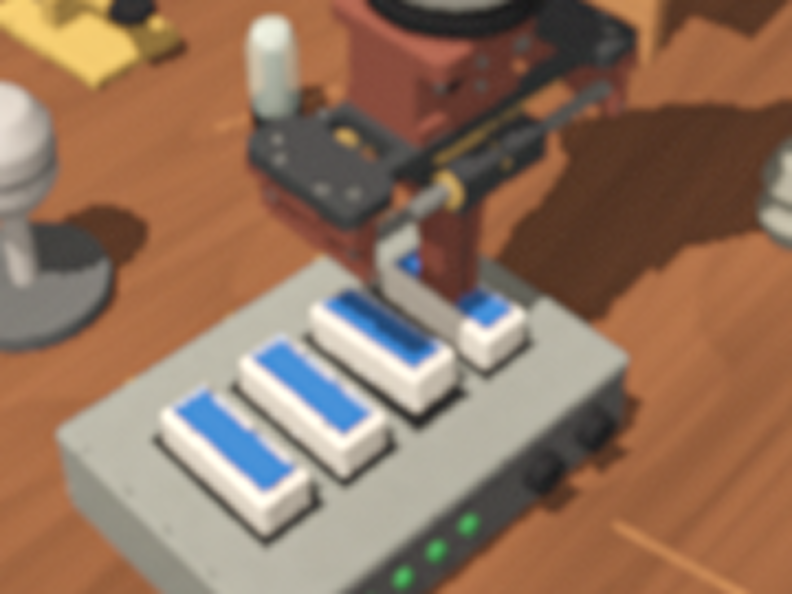

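The fingers now stand on the lifted module, which is level at the deck, and the firm stop reads 15 N. Next is the tipped module.

Call:
{"op": "move_arm", "data": {"steps": [[0,0,0,-1.5,0,0,0],[0,0,0,-1.5,0,0,0],[0,-1.05,-2.13,0,0,0,0],[0,-1.05,-2.13,0,0,0,0],[0,0,0,1,0,0,0]]}}

```text
time: 5.25
tcp_pos: [0.4834, 0.208, 0.1001]
tool_rot: [0.999, -0.034, 0.001, -0.002]
force: [0.1, -0.8, -0.4]
gripper_width: 0.004
```

Call:
{"op": "move_arm", "data": {"steps": [[0,0,0,0.7,0,0,0],[0,0,0,0.5,0,0,0],[0,0,0,0.3,0,0,0],[0,0,0,0.2,0,0,0],[0,0,0,0.1,0,0,0]]}}

```text
time: 5.75
tcp_pos: [0.4839, 0.2032, 0.0809]
tool_rot: [0.999, -0.036, -0.001, 0.0]
force: [-3.5, -0.8, 5.0]
gripper_width: 0.008
```

Call:
{"op": "move_arm", "data": {"steps": [[0,0,0,0.1,0,0,0],[0,0,0,0.05,0,0,0],[0,0,0,0.05,0,0,0],[0,0,0,0,0,0,0],[0,0,0,0,0,0,0]]}}

```text
time: 6.25
tcp_pos: [0.4839, 0.2033, 0.0801]
tool_rot: [0.999, -0.036, -0.0, 0.001]
force: [-8.0, -2.6, 15.0]
gripper_width: 0.004
```

```bash
python3 - <<'E'
from h import *
st()
E
```

```text
t6.25 tcp [0.4839 0.2033 0.0801] F [-8.  -2.6 15. ] w0.00 R [[0.997, -0.072, -0.0], [-0.072, -0.997, -0.001], [-0.0, 0.001, -1.0]]
```

Call:
{"op": "move_arm", "data": {"steps": [[0,0,0,-2,0,0,0],[0,0,0,-3,0,0,0],[0,-2,2,-3,0,0,0],[0,-2,3.5,-2.5,0,0,0],[0,-1,4,0,0,0,0]]}}

```text
time: 6.75
tcp_pos: [0.4285, 0.1132, 0.187]
tool_rot: [0.999, -0.035, 0.003, -0.001]
force: [0.6, 0.1, -0.8]
gripper_width: 0.005
```

Call:
{"op": "move_arm", "data": {"steps": [[0,-0.5,4,0,0,0,0],[0,-0.5,4,0,0,0,0],[0,0,0,0,0,0,0],[0,0,0,0,0,0,0],[0,0,0,0,0,0,0]]}}

```text
time: 7.25
tcp_pos: [0.4125, 0.0344, 0.1844]
tool_rot: [0.999, -0.036, 0.001, -0.0]
force: [0.6, 1.0, 0.0]
gripper_width: 0.001
```

```bash
cat > mods.py <<'E'
from h import *
def mods(n):
    c,p,d=load(n); P=cloud(n); p=p.astype(int)
    blue=(p[...,2]>120)&(p[...,2]-p[...,0]>70)
    nb,l,stt,ce=cv2.connectedComponentsWithStats(blue.astype(np.uint8))
    print(n)
    for i in range(1,nb):
        if stt[i,4]<60: continue
        Q=P[l==i]; Q=Q[~np.isnan(Q[:,0])]
        if len(Q)<50 or Q[:,1].mean()<0.05: continue
        A=np.c_[Q[:,:2]-Q[:,:2].mean(0),np.ones(len(Q))]; co=np.linalg.lstsq(A,Q[:,2],rcond=None)[0]
        print(stt[i,4],np.round(Q.mean(0),4),np.round(co[:2],3))
E
python3 - <<'E'
from mods import *
st()
for n in ('top','side','wrist'): grab(n); mods(n)
save('wrist','w1.png',k=1.5); save('side','s3.png',(160,205,320,335),5)
for nm,u,v in (('mic',279,215),('tube',384,217),('ins',454,366),('p1',205,275),('p2',201,322)):print(nm,w('top',u/1.5,v/1.5))
E
```

```text
t7.25 tcp [0.4125 0.0344 0.1844] F [0.6 1.  0. ] w0.00 R [[0.997, -0.071, 0.001], [-0.071, -0.997, 0.0], [0.001, -0.001, -1.0]]
top
142 [0.512  0.2906 0.0811] [ 0.016 -0.02 ]
142 [0.51   0.2466 0.0807] [-0.018 -0.013]
136 [0.5071 0.2024 0.0812] [-0.004 -0.002]
136 [0.5041 0.1585 0.0807] [-0.007 -0.024]
side
143 [0.5008 0.1589 0.0816] [0.005 0.046]
157 [0.5041 0.2027 0.0814] [0.005 0.013]
177 [0.5073 0.2466 0.0814] [-0.006  0.016]
203 [0.5104 0.2905 0.0812] [0.004 0.026]
wrist
1491 [0.5021 0.1586 0.0822] [-0.001 -0.008]
1431 [0.505  0.2024 0.0822] [ 0.002 -0.007]
1075 [0.5047 0.2449 0.0823] [-0.003 -0.012]
87 [0.2438 0.3151 0.0141] [ 0.056 -0.289]
mic [0.71716285 0.24885823 0.13179611]
tube [0.72163044 0.06325889 0.07241891]
ins [ 0.44216616 -0.06311652  0.05523938]
p1 [0.62154744 0.40493481 0.03171189]
p2 [0.53239121 0.41159273 0.03434147]
```

View pics/s3.png

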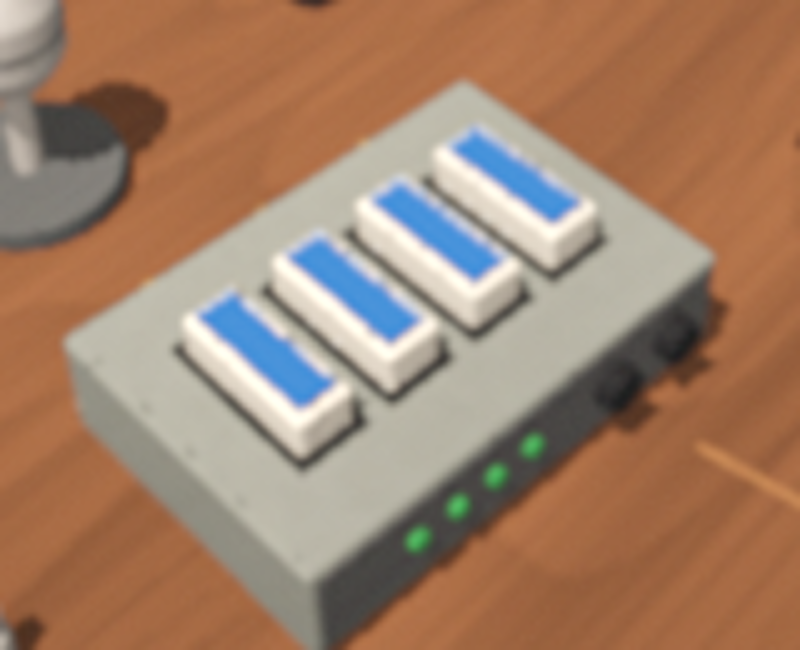

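All four module tops now read 81–82 mm and flat in all three cameras, and the bystanders have not moved. Next is the switch.

```bash
cat >> h.py <<'E'
def slant(yaw,th): return R.from_euler('z',yaw,degrees=True)*R.from_euler('y',-th,degrees=True)*R.from_euler('x',180,degrees=True)
E
python3 - <<'E'
from h import *
s=st(); print(np.round(s['joint_pos'],3))
a=plan([0.46,-0.28,0.20],slant(5.8,55),10)
E
```

```text
t7.40 tcp [0.4122 0.0347 0.1841] F [ 0.8  0.7 -0.2] w0.00 R [[0.998, -0.07, 0.0], [-0.07, -0.998, 0.0], [0.0, -0.0, -1.0]]
[ 0.267  0.127 -0.501  2.097  0.075  0.934 -1.917]
[0, 0.7, 3.11, -0.16, 0.47, 5.49, -0.91] n3.19
[0, 0.66, 3.12, -0.12, 0.47, 5.49, -0.91] n3.19
[0, 0.62, 3.13, -0.09, 0.47, 5.49, -0.91] n3.19
[0, 0.58, 3.13, -0.05, 0.47, 5.49, -0.91] n3.19
[0, 0.53, 3.14, -0.03, 0.47, 5.49, -0.91] n3.19
[0, 0.48, 3.15, -0.0, 0.47, 5.49, -0.91] n3.19
[0, 0.43, 3.16, 0.02, 0.47, 5.49, -0.91] n3.19
[0, 0.38, 3.16, 0.03, 0.47, 5.49, -0.91] n3.19
[0, 0.33, 3.17, 0.04, 0.47, 5.49, -0.91] n3.19
[0, 0.27, 3.18, 0.04, 0.47, 5.49, -0.91] n3.19
```

Call:
{"op": "move_arm", "data": {"steps": [[0,0.7,3.1,-0.2,0.5,5.5,-0.9],[0,0.7,3.1,-0.1,0.5,5.5,-0.9],[0,0.6,3.1,-0.1,0.5,5.5,-0.9],[0,0.6,3.1,0,0.5,5.5,-0.9],[0,0.5,3.1,0,0.5,5.5,-0.9]]}}

```text
time: 7.9
tcp_pos: [0.4341, -0.1066, 0.1906]
tool_rot: [0.976, 0.002, 0.217, -0.016]
force: [0.2, 1.8, -1.4]
gripper_width: 0.005
```

```bash
python3 - <<'E'
from h import *
s=st(); print(np.round(s['joint_pos'],3))
a=plan([0.46,-0.28,0.20],slant(5.8,55),5)
E
```

```text
t7.90 tcp [ 0.4341 -0.1066  0.1906] F [ 0.2  1.8 -1.4] w0.00 R [[0.906, 0.011, 0.424], [-0.003, -1.0, 0.031], [0.424, -0.03, -0.905]]
[ 0.514 -0.054 -0.263  2.352 -0.352  0.446 -1.031]
[0, 0.56, 3.47, -0.06, 0.41, 5.96, -1.02] n3.51
[0, 0.5, 3.48, -0.03, 0.41, 5.96, -1.02] n3.51
[0, 0.44, 3.48, -0.0, 0.41, 5.96, -1.02] n3.51
[0, 0.38, 3.49, 0.01, 0.41, 5.96, -1.02] n3.51
[0, 0.31, 3.5, 0.02, 0.41, 5.96, -1.02] n3.51
```

Call:
{"op": "move_arm", "data": {"steps": [[0,1.3,3.4,-0.2,0.4,1,-1],[0,1.3,3.4,-0.2,0.4,1,-1],[0,1.3,3.4,-0.2,0.4,1,-1],[0,1,3.4,0,0.4,1,-1],[0,0.5,3.4,0.2,0.4,1,-1]]}}

```text
time: 8.4
tcp_pos: [0.4905, -0.2744, 0.2138]
tool_rot: [0.964, 0.049, 0.259, -0.024]
force: [0.8, 0.1, 0.7]
gripper_width: 0.005
```

```bash
python3 - <<'E'
from h import *
s=st(); print(np.round(s['joint_pos'],3))
a=plan([0.50,-0.287,0.20],slant(5.8,50),5)
grab('wrist'); save('wrist','w2.png',k=1.5)
E
```

```text
t8.40 tcp [ 0.4905 -0.2744  0.2138] F [0.8 0.1 0.7] w0.00 R [[0.861, 0.107, 0.497], [0.082, -0.994, 0.072], [0.502, -0.021, -0.864]]
[ 0.707  0.154 -0.058  2.103 -0.664  0.605 -0.316]
[0, 0.0, 0.28, 0.32, -0.23, 3.97, -0.11] n0.42
[0, -0.02, 0.28, 0.32, -0.23, 3.97, -0.11] n0.42
[0, -0.04, 0.27, 0.32, -0.23, 3.97, -0.11] n0.42
[0, -0.06, 0.27, 0.31, -0.23, 3.97, -0.11] n0.42
[0, -0.08, 0.27, 0.31, -0.23, 3.97, -0.11] n0.42
```

View pics/w2.png

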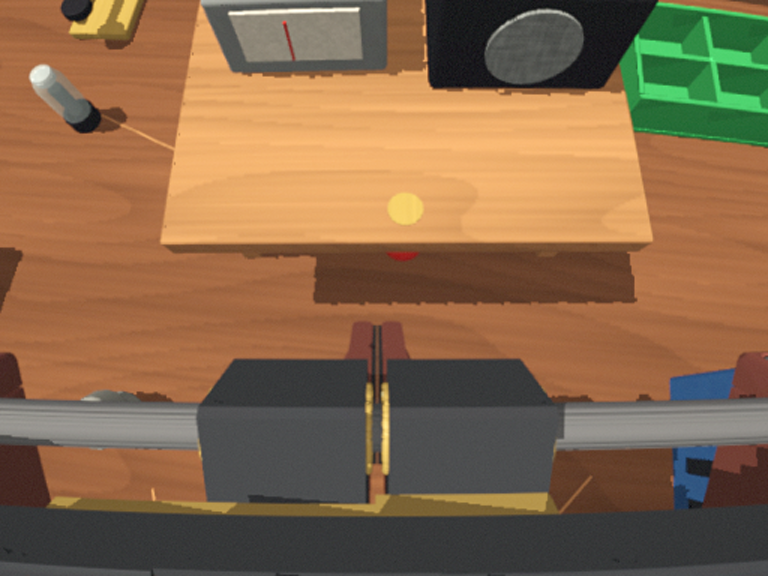

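The wrist view shows the disc at (405,208), the front edge running from (162,243) to (652,241), and the red ball just peeking out at (403,255).

```bash
python3 - <<'E'
from h import *
for u,v,z in ((405,208,.153),(163,242,.153),(651,241,.153)): print(w('wrist',u/1.5,v/1.5,z=z), w('wrist',u/1.5,v/1.5-3))
D=w('wrist',405/1.5,208/1.5,z=.153)
# staging: TCP 60 mm before ball along riser x
f=np.array([np.cos(np.radians(5.8)),np.sin(np.radians(5.8)),0])
s=st()
t=np.array([0.581,-0.279,0])-0.075*f+[0,0,0.13]; print(t)
plan(t,slant(5.8,48),5)
E
```

```text
[ 0.57991094 -0.2788437   0.153     ] [ 0.58219796 -0.27859957  0.15402658]
[ 0.5461561  -0.14430694  0.153     ] [ 0.54874436 -0.14380217  0.15329025]
[ 0.57425215 -0.41772979  0.153     ] [ 0.57701951 -0.4179517   0.15293252]
t8.45 tcp [ 0.4907 -0.2807  0.2136] F [ 0.9 -5.6  1.6] w0.00 R [[0.86, 0.102, 0.499], [0.079, -0.995, 0.067], [0.503, -0.018, -0.864]]
[ 0.50638395 -0.28657922  0.13      ]
[0, -0.58, 0.18, 1.59, -0.17, 3.55, -0.12] n1.70
[0, -0.68, 0.17, 1.55, -0.17, 3.55, -0.12] n1.70
[0, -0.77, 0.17, 1.51, -0.17, 3.55, -0.12] n1.70
[0, -0.87, 0.16, 1.46, -0.17, 3.55, -0.12] n1.70
[0, -0.96, 0.15, 1.4, -0.17, 3.55, -0.12] n1.70
```

Call:
{"op": "move_arm", "data": {"steps": [[0,-0.6,0.1,1.6,-0.2,3.6,-0.1],[0,-0.7,0.1,1.5,-0.2,3.6,-0.1],[0,-0.8,0.1,1.5,-0.2,3.6,-0.1],[0,-0.9,0.1,1.4,-0.2,3.6,-0.1],[0,-1,0.1,1.4,-0.2,3.6,-0.1]]}}

```text
time: 8.95
tcp_pos: [0.493, -0.272, 0.1354]
tool_rot: [0.938, 0.05, 0.342, -0.028]
force: [-0.1, -0.5, -3.5]
gripper_width: 0.005
```

```bash
python3 - <<'E'
from h import *
s=st(); print(np.round(s['joint_pos'],3))
f=np.array([np.cos(np.radians(5.8)),np.sin(np.radians(5.8)),0])
t=np.array([0.580,-0.279,0])-0.06*f+[0,0,0.072]; print(t)
plan(t,slant(5.8,52),5)
grab('wrist'); save('wrist','w3.png',k=1.5)
E
```

```text
t8.95 tcp [ 0.493  -0.272   0.1354] F [-0.1 -0.5 -3.5] w0.01 R [[0.762, 0.113, 0.638], [0.075, -0.993, 0.086], [0.644, -0.018, -0.765]]
[ 1.443  0.429 -0.841  2.237 -1.01   0.233  0.214]
[ 0.52030716 -0.28506338  0.072     ]
[0, -0.42, 0.34, 1.3, -0.24, 2.39, -0.05] n1.41
[0, -0.47, 0.34, 1.28, -0.24, 2.39, -0.05] n1.41
[0, -0.53, 0.33, 1.26, -0.24, 2.39, -0.05] n1.41
[0, -0.58, 0.33, 1.24, -0.24, 2.39, -0.05] n1.41
[0, -0.63, 0.32, 1.21, -0.24, 2.39, -0.05] n1.41
```

View pics/w3.png

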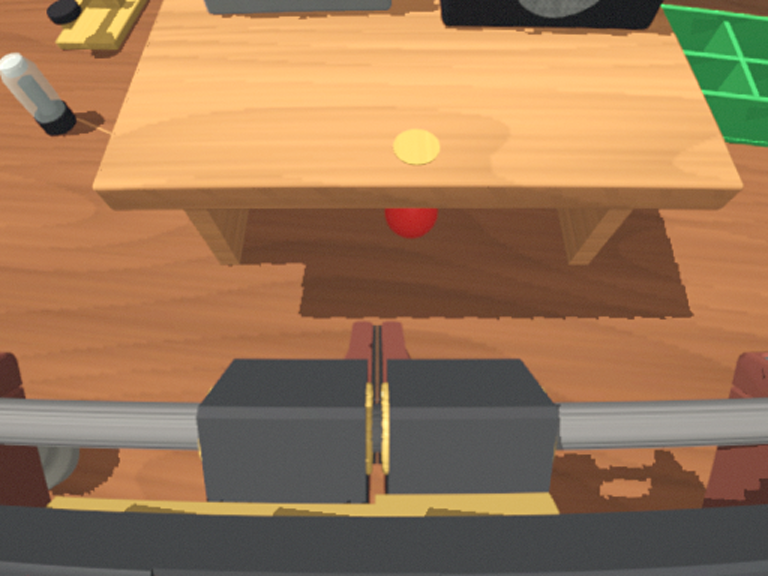

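```bash
python3 - <<'E'
from h import *
s=st(); print(np.round(s['joint_pos'],3))
f=np.array([np.cos(np.radians(5.8)),np.sin(np.radians(5.8)),0])
t=np.array([0.580,-0.279,0])-0.06*f+[0,0,0.074]; print(t)
plan(t,slant(5.8,40),5)
E
```

```text
t9.00 tcp [ 0.4904 -0.2726  0.1324] F [-1.1  1.8 -2.6] w0.00 R [[0.761, 0.108, 0.639], [0.066, -0.994, 0.089], [0.645, -0.025, -0.764]]
[ 1.461  0.442 -0.854  2.241 -1.012  0.226  0.219]
[ 0.52030716 -0.28506338  0.074     ]
[0, -0.31, 0.34, 1.25, -0.27, -0.04, -0.12] n1.34
[0, -0.31, 0.34, 1.25, -0.27, -0.04, -0.12] n1.34
[0, -0.31, 0.33, 1.26, -0.27, -0.04, -0.12] n1.34
[0, -0.31, 0.32, 1.26, -0.27, -0.04, -0.12] n1.34
[0, -0.31, 0.32, 1.26, -0.27, -0.04, -0.12] n1.34
```

Call:
{"op": "move_arm", "data": {"steps": [[0,-0.3,0.3,1.2,-0.2,0,-0.1],[0,-0.3,0.3,1.2,-0.2,0,-0.1],[0,-0.3,0.3,1.2,-0.2,0,-0.1],[0,0,0,0,0,0,0],[0,0,0,0,0,0,0]]}}

```text
time: 9.5
tcp_pos: [0.5089, -0.2803, 0.1031]
tool_rot: [0.939, 0.05, 0.339, -0.024]
force: [-0.1, -0.1, 0.0]
gripper_width: 0.006
```

```bash
python3 - <<'E'
from h import *
s=st(); print(np.round(s['joint_pos'],3),np.round(s['joint_vel'],3))
f=np.array([np.cos(np.radians(5.8)),np.sin(np.radians(5.8)),0])
t=np.array([0.580,-0.279,0])-0.06*f+[0,0,0.074]; print(t)
plan(t,slant(5.8,40),2)
E
```

```text
t9.50 tcp [ 0.5089 -0.2803  0.1031] F [-0.1 -0.1  0. ] w0.01 R [[0.765, 0.111, 0.634], [0.078, -0.994, 0.08], [0.639, -0.012, -0.769]]
[ 1.418  0.537 -0.856  2.219 -1.032  0.129  0.275] [ 0.012 -0.014 -0.015  0.008  0.    -0.004  0.004]
[ 0.52030716 -0.28506338  0.074     ]
[0, -0.51, 0.32, 1.46, -0.44, 0.13, 0.01] n1.58
[0, -0.52, 0.3, 1.46, -0.44, 0.13, 0.01] n1.58
```

```bash
python3 - <<'E'
from h import *
s=manip.sense()
f=np.array([np.cos(np.radians(5.8)),np.sin(np.radians(5.8)),0])
t=np.array([0.580,-0.279,0])-0.06*f+[0,0,0.10]; print(t)
plan(t,slant(-2,34),3)
E
```

```text
[ 0.52030716 -0.28506338  0.1       ]
[0, 0.21, 0.2, 0.31, -1.86, -1.9, 2.1] n0.42
[0, 0.23, 0.18, 0.31, -1.86, -1.9, 2.1] n0.42
[0, 0.25, 0.16, 0.3, -1.86, -1.9, 2.1] n0.42
```

Call:
{"op": "move_arm", "data": {"steps": [[0,0.2,0.2,0.3,-1.9,-1.9,2.1],[0,0.2,0.2,0.3,-1.9,-1.9,2.1],[0,0.2,0.2,0.3,-1.9,-1.9,2.1],[0,0,0,0,0,0,0],[0,0,0,0,0,0,0]]}}

```text
time: 10.0
tcp_pos: [0.5199, -0.2859, 0.1021]
tool_rot: [0.956, -0.014, 0.292, 0.006]
force: [0.3, 1.0, -0.1]
gripper_width: 0.01
```

```bash
python3 - <<'E'
from h import *
s=st(); print(np.round(s['joint_pos'],3),np.round(s['joint_vel'],3))
f=np.array([np.cos(np.radians(5.8)),np.sin(np.radians(5.8)),0])
t=np.array([0.580,-0.279,0])-0.055*f+[0,0,0.074]; print(t)
plan(t,slant(-2,34),3)
E
```

```text
t10.00 tcp [ 0.5199 -0.2859  0.1021] F [ 0.3  1.  -0.1] w0.01 R [[0.829, -0.031, 0.558], [-0.024, -1.0, -0.019], [0.559, 0.003, -0.829]]
[ 1.04   0.401 -0.518  2.209 -1.017  0.133 -0.01 ] [ 0.08   0.025 -0.032  0.007 -0.001 -0.008  0.005]
[ 0.52528156 -0.2845581   0.074     ]
[0, -0.38, -0.05, 0.88, -0.0, 0.01, 0.09] n0.96
[0, -0.38, -0.05, 0.88, -0.0, 0.01, 0.09] n0.96
[0, -0.38, -0.05, 0.88, -0.0, 0.01, 0.09] n0.96
```

```bash
cat > kin.py <<'E'
import numpy as np
from scipy.spatial.transform import Rotation as R
from scipy.optimize import least_squares
S=[([1.169,.412,-.013,1.597,.006,1.134,-.082],[.205,-.590,.222],[[0.945,0.328,-0.001],[0.328,-0.945,0.001],[0,-0.001,-1]]),
([.267,.127,-.501,2.097,.075,.934,-1.917],[.4122,.0347,.1841],[[0.998,-0.07,0],[-0.07,-0.998,0],[0,0,-1]]),
([.514,-.054,-.263,2.352,-.352,.446,-1.031],[.4341,-.1066,.1906],[[0.906,0.011,0.424],[-0.003,-1,0.031],[0.424,-0.03,-0.905]]),
([.707,.154,-.058,2.103,-.664,.605,-.316],[.4905,-.2744,.2138],[[0.861,0.107,0.497],[0.082,-0.994,0.072],[0.502,-0.021,-0.864]]),
([1.443,.429,-.841,2.237,-1.01,.233,.214],[.493,-.272,.1354],[[0.762,0.113,0.638],[0.075,-0.993,0.086],[0.644,-0.018,-0.765]]),
([1.461,.442,-.854,2.241,-1.012,.226,.219],[.4904,-.2726,.1324],[[0.761,0.108,0.639],[0.066,-0.994,0.089],[0.645,-0.025,-0.764]]),
([1.418,.537,-.856,2.219,-1.032,.129,.275],[.5089,-.2803,.1031],[[0.765,0.111,0.634],[0.078,-0.994,0.08],[0.639,-0.012,-0.769]]),
([1.04,.401,-.518,2.209,-1.017,.133,-.01],[.5199,-.2859,.1021],[[0.829,-0.031,0.558],[-0.024,-1,-0.019],[0.559,0.003,-0.829]])]
E
python3 - <<'E'
from kin import *
import itertools
ax='zyzyzyz'
def rots(q,sg):
    out=[R.identity()]
    for a,x,s in zip(ax,q,sg): out.append(out[-1]*R.from_euler(a,s*x))
    return out
best=[]
# R = A * prod * B, A=Rz(a), B=Rz(b) 
for sg in itertools.product((1,-1),repeat=7):
    def res(v):
        return np.concatenate([((R.from_euler('z',v[0])*rots(q,sg)[-1]*R.from_euler('z',v[1])).inv()*R.from_matrix(M)).as_rotvec() for q,p,M in S])
    r=min((least_squares(res,v0) for v0 in ([0,0],[3,0],[0,1.5])),key=lambda r:r.cost)
    best.append((r.cost,sg,r.x))
best.sort(key=lambda b:b[0])
for b in best[:4]: print(b)
E
```

```text
(np.float64(3.5811557155928812e-06), (-1, -1, -1, -1, -1, -1, -1), array([-3.14159527, -1.57099352]))
(np.float64(3.5811557155930934e-06), (-1, 1, -1, 1, -1, 1, -1), array([6.28318269, 1.57059914]))
(np.float64(0.21804336716877046), (1, -1, 1, -1, 1, -1, 1), array([3.35543182, 1.62070215]))
(np.float64(0.21804336716877054), (1, 1, 1, 1, 1, 1, 1), array([ 0.21383917, -1.52089051]))
```

```bash
cat >> kin.py <<'E'
SG=(-1,1,-1,1,-1,1,-1); AX='zyzyzyz'
def rots(q):
    out=[R.identity()]
    for a,x,s in zip(AX,q,SG): out.append(out[-1]*R.from_euler(a,s*x))
    return out
E3=np.eye(3)
# offset columns: (frame index after joint k, axis)
COLS=[(0,2),(2,0),(2,1),(2,2),(4,0),(4,1),(4,2),(6,0),(6,1),(6,2)]
def A(q):
    r=rots(q); return np.stack([r[k].apply(E3[a]) for k,a in COLS],1)
M=np.concatenate([A(q) for q,_,_ in S]); b=np.concatenate([np.array(p) for _,p,_ in S])
X=np.linalg.lstsq(M,b,rcond=1e-3)[0]
def fk(q): return A(q)@X, rots(q)[-1]*R.from_euler('z',np.pi/2)
LO=np.array([-2.95,-.29,-1.47,.14,-1.03,.13,-2.86]);HI=np.array([2.95,1.99,1.44,2.54,4.17,1.85,2.86])
def ik(p,rot,q0,n=40,seed=0,margin=.03):
    rng=np.random.default_rng(seed); sols=[]
    for i in range(n):
        x0=np.clip(np.array(q0)+ (0 if i==0 else rng.normal(0,.8,7)),LO+.05,HI-.05)
        def res(q):
            pp,rr=fk(q); return np.r_[(pp-p)*20,(rr.inv()*rot).as_rotvec()*4, 1e-3*(q-(LO+HI)/2)/(HI-LO)]
        s=least_squares(res,x0,bounds=(LO+margin,HI-margin))
        pp,rr=fk(s.x)
        if np.linalg.norm(pp-p)<2e-3 and (rr.inv()*rot).magnitude()<.01: sols.append(s.x)
    return sols
E
python3 - <<'E'
from kin import *
print(dict(zip(COLS,np.round(X,4)))); print(np.round((M@X-b).reshape(-1,3)*1000,1))
from h import slant
f=np.array([np.cos(np.radians(5.8)),np.sin(np.radians(5.8)),0])
q0=S[-1][0]
for yaw in (6,-5,-15,-26):
  for th in (30,40,50):
    for off,z in ((-.055,.074),(-.011,.074),(-.011,.09)):
        p=np.array([.58,-.279,0])+off*f+[0,0,z]
        so=ik(p,slant(yaw,th),q0,12)
        if so:
            mg=[np.min(np.minimum(s-LO,HI-s)) for s in so]; k=int(np.argmax(mg)); print(yaw,th,off,z,len(so),'margin %.2f'%mg[k],np.round(so[k],2))
        else: print(yaw,th,off,z,'none')
E
```

```text
{(0, 2): np.float64(0.2853), (2, 0): np.float64(0.0005), (2, 1): np.float64(-0.0286), (2, 2): np.float64(0.5324), (4, 0): np.float64(0.0008), (4, 1): np.float64(-0.0201), (4, 2): np.float64(0.4536), (6, 0): np.float64(0.0008), (6, 1): np.float64(0.0006), (6, 2): np.float64(0.3579)}
[[-0.3  0.  -0.1]
 [ 0.2  0.1  0. ]
 [-0.1  0.2 -0. ]
 [ 0.2 -0.1  0.3]
 [ 0.1  0.4  0.1]
 [-0.3 -0.1 -0.4]
 [ 0.1 -0.2  0.1]
 [ 0.   0.1  0.1]]
6 30 -0.055 0.074 12 margin 0.21 [ 1.44  0.7  -1.09  2.11  0.94  0.34 -1.7 ]
6 30 -0.011 0.074 12 margin 0.11 [ 1.19  0.61 -0.82  2.05  0.51  0.24 -1.37]
6 30 -0.011 0.09 12 margin 0.19 [ 1.29  0.64 -0.96  2.03  0.69  0.32 -1.53]
6 40 -0.055 0.074 1 margin 0.07 [ 1.68  1.04 -1.4   2.19  1.58  0.49 -2.12]
6 40 -0.011 0.074 2 margin 0.14 [ 1.57  1.   -1.33  2.13  1.59  0.46 -2.18]
6 40 -0.011 0.09 2 margin 0.14 [ 1.57  0.95 -1.33  2.12  1.51  0.43 -2.13]
6 50 -0.055 0.074 1 margin 0.03 [ 1.79  1.23 -1.44  2.26  1.93  0.47 -2.28]
6 50 -0.011 0.074 1 margin 0.03 [ 1.69  1.24 -1.44  2.2   1.96  0.51 -2.33]
6 50 -0.011 0.09 none
-5 30 -0.055 0.074 12 margin 0.27 [ 1.42 
[... 607 characters left out ...]
 [ 1.62  1.15 -1.44  2.28  2.22  0.66 -2.83]
-15 30 -0.055 0.074 5 margin 0.17 [ 1.41  0.73 -1.21  2.19  1.54  0.55 -2.69]
-15 30 -0.011 0.074 6 margin 0.18 [ 1.16  0.61 -0.93  2.12  1.42  0.38 -2.68]
-15 30 -0.011 0.09 8 margin 0.25 [ 1.25  0.65 -1.06  2.1   1.39  0.47 -2.61]
-15 40 -0.055 0.074 none
-15 40 -0.011 0.074 none
-15 40 -0.011 0.09 none
-15 50 -0.055 0.074 none
-15 50 -0.011 0.074 none
-15 50 -0.011 0.09 none
-26 30 -0.055 0.074 none
-26 30 -0.011 0.074 none
-26 30 -0.011 0.09 8 margin 0.03 [ 0.7   0.42 -0.42  2.14  1.23  0.23 -2.83]
-26 40 -0.055 0.074 none
-26 40 -0.011 0.074 none
-26 40 -0.011 0.09 none
-26 50 -0.055 0.074 none
-26 50 -0.011 0.074 none
-26 50 -0.011 0.09 none
```

```bash
cat > simc.py <<'E'
from kin import *
from h import slant,down
def jac(q):
    p,r=fk(q); J=np.zeros((6,7)); e=1e-5
    for i in range(7):
        qq=np.array(q,float); qq[i]+=e; pp,rr=fk(qq); J[:3,i]=(pp-p)/e; J[3:,i]=(rr*r.inv()).as_rotvec()/e
    return J
MID=(LO+HI)/2
def track(q,p1,r1,n=60,kn=0.,pref=None,lam=1e-4,log=False):
    q=np.array(q,float); p0,r0=fk(q); dr=(r0.inv()*r1).as_rotvec(); mm=[]
    for k in range(1,n+1):
        pt=p0+(np.array(p1)-p0)*k/n; rt=r0*R.from_rotvec(dr*k/n)
        for _ in range(2):
            p,r=fk(q); e=np.r_[pt-p,(rt*r.inv()).as_rotvec()]; J=jac(q)
            JI=J.T@np.linalg.inv(J@J.T+lam*np.eye(6)); dq=JI@e
            if kn: dq+=kn*(np.eye(7)-JI@J)@((MID if pref is None else pref)-q)
            q=np.clip(q+dq,LO,HI)
        mm.append(np.min(np.minimum(q-LO,HI-q)))
    p,r=fk(q); return q,min(mm),np.linalg.norm(p-p1),(r.inv()*r1).magnitude()
E
python3 - <<'E'
from simc import *
np.set_printoptions(precision=3,suppress=True)
for kn,pref in ((0,None),(.01,None),(.03,None),(.03,np.array(S[0][0]))):
    print('kn',kn)
    q=np.array(S[0][0])
    for i in (1,2,3,4,6,7):
        r=track(q,S[i][1],R.from_matrix(S[i][2]),kn=kn,pref=pref); print(i,r[0],'meas',np.array(S[i][0])); q=np.array(S[i][0])
E
```

```text
kn 0
1 [ 0.307  0.131 -0.544  2.095  0.084  0.936 -1.925] meas [ 0.267  0.127 -0.501  2.097  0.075  0.934 -1.917]
2 [ 0.505 -0.054 -0.254  2.352 -0.35   0.446 -1.032] meas [ 0.514 -0.054 -0.263  2.352 -0.352  0.446 -1.031]
3 [ 0.729  0.155 -0.083  2.102 -0.657  0.603 -0.323] meas [ 0.707  0.154 -0.058  2.103 -0.664  0.605 -0.316]
4 [ 1.429  0.423 -0.822  2.238 -1.03   0.24   0.24 ] meas [ 1.443  0.429 -0.841  2.237 -1.01   0.233  0.214]
6 [ 1.421  0.539 -0.86   2.219 -1.014  0.13   0.257] meas [ 1.418  0.537 -0.856  2.219 -1.032  0.129  0.275]
7 [ 1.041  0.401 -0.518  2.209 -1.016  0.133 -0.01 ] meas [ 1.04   0.401 -0.518  2.209 -1.017  0.133 -0.01 ]
kn 0.01
1 [ 0.076  0.109 -0.295  2.108  0.04   0.93  -1.882] meas [ 0.267  0.127 -0.501  2.097  0.075  0.934 -1.917]
2 [ 0.24  -0.068 -0.001  2.365 -0.31   0.443 -1.075] meas [ 0.514 -0.054 -0.263  2.352 -0.352  0.446 -1.031]
3 [ 0.576  0.149  0.087  2.111 -0.701  0.617 -0.282] meas [ 0.707  0.154 -0.058  2.103 -0.664  0.605 -0.316]
4 [ 1.437  0.426 -0.833  2.237 -1.024  0.236  0.226] meas [ 1.443  0.429 -0.841  2.237 -1.01   0.233  0.21
[... 844 characters left out ...]
01 -0.518  2.209 -1.017  0.133 -0.01 ]
kn 0.03
1 [ 0.348  0.137 -0.59   2.093  0.094  0.937 -1.934] meas [ 0.267  0.127 -0.501  2.097  0.075  0.934 -1.917]
2 [ 0.761 -0.044 -0.497  2.339 -0.376  0.45  -0.999] meas [ 0.514 -0.054 -0.263  2.352 -0.352  0.446 -1.031]
3 [ 0.944  0.171 -0.321  2.089 -0.584  0.582 -0.388] meas [ 0.707  0.154 -0.058  2.103 -0.664  0.605 -0.316]
4 [ 1.435  0.425 -0.83   2.237 -1.028  0.237  0.229] meas [ 1.443  0.429 -0.841  2.237 -1.01   0.233  0.214]
6 [ 1.49   0.58  -0.955  2.214 -0.526  0.13  -0.211] meas [ 1.418  0.537 -0.856  2.219 -1.032  0.129  0.275]
7 [ 1.143  0.428 -0.643  2.202 -0.629  0.13  -0.378] meas [ 1.04   0.401 -0.518  2.209 -1.017  0.133 -0.01 ]
```

```bash
nproc; cat > srch.py <<'E'
from simc import *
from h import manip
import sys
from multiprocessing import Pool
f=np.array([np.cos(np.radians(5.8)),np.sin(np.radians(5.8)),0]); B=np.array([.58,-.279,0])
q0=np.array([1.04,.401,-.518,2.209,-1.017,.133,-.01])
def run(a):
    seed=a; g=np.random.default_rng(seed)
    w1=[g.uniform(.40,.50),g.uniform(-.38,-.12),g.uniform(.15,.28)]; h1=g.uniform(-80,10); t1=g.uniform(-10,25)
    w2=[g.uniform(.42,.50),g.uniform(-.38,-.2),g.uniform(.15,.25)]; h2=g.uniform(-80,10); t2=g.uniform(5,35)
    yaw=g.uniform(-15,8); th=g.uniform(29,36)
    seg=[(w1,slant(h1,t1)),(w2,slant(h2,t2)),(B-.058*f+[0,0,.11],slant(yaw,th)),(B-.05*f+[0,0,.074],slant(yaw,th)),(B-.010*f+[0,0,.074],slant(yaw,th)),(B-.010*f+[0,0,.093],slant(yaw,th))]
    q=q0; ms=[]
    try:
        for i,(p,r) in enumerate(seg):
            q,m,e,er=track(q,p,r,n=16)
            if e>2e-3 or er>.02: return (-1,seed)
            if i: ms.append(m)
            if m<.02 and i: return (-1,seed)
    except Exception: return (-1,seed)
    return (min(ms),seed,np.round(w1,3),h1,t1,np.round(w2,3),h2,t2,yaw,th,np.round(q,2))
if __name__=='__main__':
    import os
    with Pool(os.cpu_count()) as P: o=P.map(run,range(int(sys.argv[1])),chunksize=4)
    o.sort(key=lambda x:-x[0])
    for x in o[:6]: print(x)
    print(sum(x[0]>0 for x in o))
E
export OMP_NUM_THREADS=1; time timeout 300 python3 srch.py 400
```

```text
4
(np.float64(0.12171513171906828), 237, array([ 0.448, -0.358,  0.177]), -8.88204210433986, 18.860437331678575, array([ 0.427, -0.372,  0.174]), -52.735136928550766, 21.979289681204904, 7.609663086554342, 29.123856479994657, array([ 0.84,  0.46, -0.35,  2.04, -0.55,  0.31, -0.39]))
(np.float64(0.12166773903647243), 389, array([ 0.401, -0.242,  0.205]), -20.514993924581653, -7.46337281737053, array([ 0.499, -0.378,  0.227]), -31.65443411000595, 29.000308517298798, 6.954748157317972, 29.80476528464573, array([ 0.69,  0.44, -0.16,  2.06, -0.84,  0.34, -0.14]))
(np.float64(0.10987702842545732), 50, array([ 0.479, -0.163,  0.221]), 7.610418652610164, -1.7108254730674055, array([ 0.472, -0.368,  0.206]), -43.78782652524201, 12.978973921768084, 7.693692903460857, 31.781223673462822, array([ 0.81,  0.46, -0.29,  2.07, -0.86,  0.3 , -0.07]))
(np.float64(0.10963145313976239), 127, array([ 0.406, -0.325,  0.189]), 1.9051303233618881, 1.0792815951656323, array([ 0.467, -0.207,  0.231]), -55.87959638382631, 6.427721161354523, 6.099702478382373, 30.25453133048468, array([ 0.77,  0.45, -0.26,  2.07, -0.76,  0.29, -0.22]))
(np.float64(0.0872369257178941), 78, array([ 0.442, -0.142,  0.217]), -4.65846165158365, 3.031717770780503, array([ 0.466, -0.312,  0.182]), -27.721625371177687, 25.1959285641265, 4.5554904593886505, 30.737820200336373, array([ 0.76,  0.44, -0.25,  2.08, -0.82,  0.28, -0.19]))
(np.float64(0.08716349916925323), 246, array([ 0.425, -0.297,  0.252]), -15.227361542925607, 16.904141034539876, array([ 0.437, -0.229,  0.247]), -68.32647296311913, 10.164729894532135, 7.80795107369438, 30.663938442545348, array([ 0.93,  0.48, -0.45,  2.05, -0.53,  0.27, -0.39]))
31
real	1m6.669s
user	4m7.898s
sys	0m0.271s
```

```bash
python3 - <<'E'
from simc import *
np.set_printoptions(precision=3,suppress=True)
f=np.array([np.cos(np.radians(5.8)),np.sin(np.radians(5.8)),0]); B=np.array([.58,-.279,0])
q0=np.array([1.04,.401,-.518,2.209,-1.017,.133,-.01])
for mid in (None,([.48,-.30,.18],slant(-20,15))):
  for yaw,th in ((7,28),(7,31),(12,31),(3,31),(7,34)):
    q=q0; print(mid is not None,yaw,th)
    seg=[] if mid is None else [mid]
    for p,r in seg+[(B-.058*f+[0,0,.105],slant(yaw,th)),(B-.055*f+[0,0,.074],slant(yaw,th)),(B-.010*f+[0,0,.074],slant(yaw,th)),(B-.010*f+[0,0,.093],slant(yaw,th))]:
        q,m,e,er=track(q,p,r,n=30); print('   ',q,'m %.3f'%m,'%.4f %.3f'%(e,er))
E
```

```text
False 7 28
    [ 0.771  0.377 -0.198  2.111 -0.725  0.372 -0.204] m 0.014 0.0000 0.000
    [ 0.813  0.441 -0.257  2.122 -0.774  0.299 -0.136] m 0.169 0.0000 0.000
    [ 0.699  0.475 -0.193  2.05  -0.739  0.31  -0.231] m 0.169 0.0000 0.000
    [ 0.67   0.44  -0.156  2.042 -0.713  0.352 -0.271] m 0.181 0.0000 0.000
False 7 31
    [ 0.902  0.391 -0.326  2.135 -0.822  0.324 -0.077] m 0.011 0.0000 0.000
    [ 0.951  0.463 -0.396  2.144 -0.871  0.244 -0.002] m 0.114 0.0000 0.000
    [ 0.822  0.49  -0.319  2.075 -0.839  0.252 -0.096] m 0.114 0.0000 0.000
    [ 0.787  0.451 -0.273  2.068 -0.812  0.298 -0.141] m 0.124 0.0000 0.000
False 12 31
    [ 0.935  0.41  -0.339  2.106 -0.781  0.383 -0.022] m 0.013 0.0000 0.000
    [ 0.969  0.478 -0.391  2.115 -0.822  0.309  0.045] m 0.179 0.0000 0.000
    [ 0.853  0.506 -0.331  2.046 -0.791  0.313 -0.047] m 0.179 0.0000 0.000
    [ 0.827  0.469 -0.297  2.039 -0.769  0.356 -0.087] m 0.184 0.0000 0.000
False 3 31
    [ 0.868  0.377 -0.309  2.157 -0.854  0.277 -0.125] m 0.009 0.0000 0.000
    [ 0.935  0.452 -0.4    2.166 -0.909  0.192 -0.042] m 0.062 0.00
[... 1726 characters left out ...]
 0.000
    [ 0.813  0.37  -0.243  2.161 -0.923  0.294 -0.064] m 0.107 0.0000 0.000
    [ 0.889  0.444 -0.344  2.169 -0.999  0.21   0.04 ] m 0.031 0.0000 0.000
    [ 0.751  0.472 -0.256  2.099 -0.958  0.221 -0.064] m 0.032 0.0000 0.000
    [ 0.701  0.432 -0.192  2.093 -0.918  0.27  -0.123] m 0.073 0.0000 0.000
True 7 34
    [ 0.184  0.221  0.366  2.031 -0.207  0.655 -1.239] m 0.026 0.0000 0.000
    [ 0.937  0.399 -0.338  2.164 -1.03   0.315  0.178] m 0.000 0.0031 0.027
    [ 1.076  0.493 -0.519  2.167 -1.03   0.198  0.2  ] m 0.000 0.0002 0.002
    [ 0.937  0.514 -0.436  2.1   -1.004  0.202  0.107] m 0.001 0.0000 0.000
    [ 0.891  0.468 -0.375  2.094 -0.972  0.254  0.05 ] m 0.027 0.0000 0.000
```

```bash
python3 - <<'E'
from h import *
s=st(); print(np.round(s['joint_pos'],3))
f=np.array([np.cos(np.radians(5.8)),np.sin(np.radians(5.8)),0]); B=np.array([.58,-.279,0])
a=plan(B-.058*f+[0,0,.105],slant(10,32),3)
plan(B-.055*f+[0,0,.074],slant(10,32),2,start=a)
E
```

```text
t10.00 tcp [ 0.5199 -0.2859  0.1021] F [ 0.3  1.  -0.1] w0.01 R [[0.829, -0.031, 0.558], [-0.024, -1.0, -0.019], [0.559, 0.003, -0.829]]
[ 1.04   0.401 -0.518  2.209 -1.017  0.133 -0.01 ]
[0, 0.12, -0.04, -0.04, 2.18, -0.65, -3.27] n0.13
[0, 0.12, -0.03, -0.04, 2.18, -0.65, -3.27] n0.13
[0, 0.12, -0.02, -0.04, 2.18, -0.65, -3.27] n0.13
[0, -0.69, 0.01, 1.39, -0.0, -0.0, 0.0] n1.56
[0, -0.69, 0.01, 1.39, -0.0, -0.0, 0.0] n1.56
```

Call:
{"op": "move_arm", "data": {"steps": [[0,0.1,0,0,2.2,-0.7,-3.3],[0,0.1,0,0,2.2,-0.7,-3.3],[0,0.1,0,0,2.2,-0.7,-3.3],[0,0,0,0,0,0,0],[0,0,0,0,0,0,0]]}}

```text
time: 10.5
tcp_pos: [0.5206, -0.2884, 0.1025]
tool_rot: [0.958, 0.08, 0.273, -0.025]
force: [0.2, 0.2, -0.0]
gripper_width: 0.005
```

```bash
python3 - <<'E'
from h import *
s=st(); print(np.round(s['joint_pos'],3))
f=np.array([np.cos(np.radians(5.8)),np.sin(np.radians(5.8)),0]); B=np.array([.58,-.279,0])
a=plan(B-.055*f+[0,0,.074],slant(10,32),3)
E
```

```text
t10.50 tcp [ 0.5206 -0.2884  0.1025] F [ 0.2  0.2 -0. ] w0.01 R [[0.838, 0.167, 0.52], [0.14, -0.986, 0.091], [0.528, -0.003, -0.85]]
[ 0.965  0.414 -0.369  2.124 -0.831  0.346 -0.   ]
[0, -0.35, -0.1, 0.9, 0.01, 0.05, -0.14] n0.97
[0, -0.35, -0.1, 0.9, 0.01, 0.05, -0.14] n0.97
[0, -0.35, -0.1, 0.9, 0.01, 0.05, -0.14] n0.97
```

The joint margins are healthy now. Next I lower the fingers to the staging height in front of the ball.

Call:
{"op": "move_arm", "data": {"steps": [[0,-0.35,-0.1,0.9,0,0,0],[0,-0.35,-0.1,0.9,0,0,0],[0,-0.35,-0.1,0.9,0,0,0],[0,0,0,0,0,0,0],[0,0,0,0,0,0,0]]}}

```text
time: 11.0
tcp_pos: [0.5261, -0.283, 0.0737]
tool_rot: [0.958, 0.082, 0.273, -0.025]
force: [-0.6, -0.2, -0.1]
gripper_width: 0.01
```

```bash
python3 - <<'E'
from h import *
s=st(); print(np.round(s['joint_pos'],3))
f=np.array([np.cos(np.radians(5.8)),np.sin(np.radians(5.8)),0]); B=np.array([.58,-.279,0])
grab('wrist'); save('wrist','w4.png',k=1.5); grab('side'); save('side','s4.png',(230,70,400,200),4.5)
print('ball front pts',w('wrist',270,160))
P=cloud('wrist'); p=load('wrist')[1].astype(int); m=(p[...,0]>130)&(p[...,1]<60)&(p[...,2]<60)
Q=P[m]; Q=Q[~np.isnan(Q[:,0])]; Q=Q[(abs(Q[:,0]-.57)<.03)&(abs(Q[:,1]+.28)<.03)]
from scipy.optimize import least_squares
r=least_squares(lambda c:np.linalg.norm(Q-c,axis=1)-.014,[.58,-.28,.105],loss='soft_l1',f_scale=.001); print(len(Q),'ball fit',r.x)
C=r.x.copy(); C[2]=0
plan(C-.013*f+[0,0,.074],slant(10,32),5)
E
```

```text
t11.00 tcp [ 0.5261 -0.283   0.0737] F [-0.6 -0.2 -0.1] w0.01 R [[0.838, 0.171, 0.518], [0.143, -0.985, 0.093], [0.527, -0.004, -0.85]]
[ 0.99   0.478 -0.423  2.134 -0.874  0.271  0.062]
ball front pts [ 6.04828248e-01 -2.85336419e-01 -1.26672684e-05]
852 ball fit [ 0.57960277 -0.27878561  0.10530511]
[0, 0.68, 0.07, 0.43, -0.0, 0.04, -0.04] n0.81
[0, 0.68, 0.07, 0.43, -0.0, 0.04, -0.04] n0.81
[0, 0.68, 0.07, 0.43, -0.0, 0.04, -0.04] n0.81
[0, 0.68, 0.07, 0.43, -0.0, 0.04, -0.04] n0.81
[0, 0.68, 0.07, 0.43, -0.0, 0.04, -0.04] n0.81
```

View pics/w4.png

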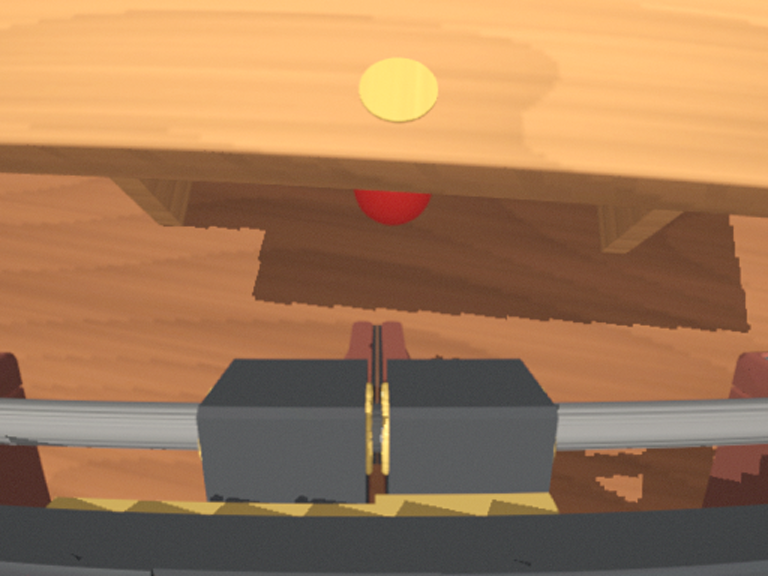

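View pics/s4.png

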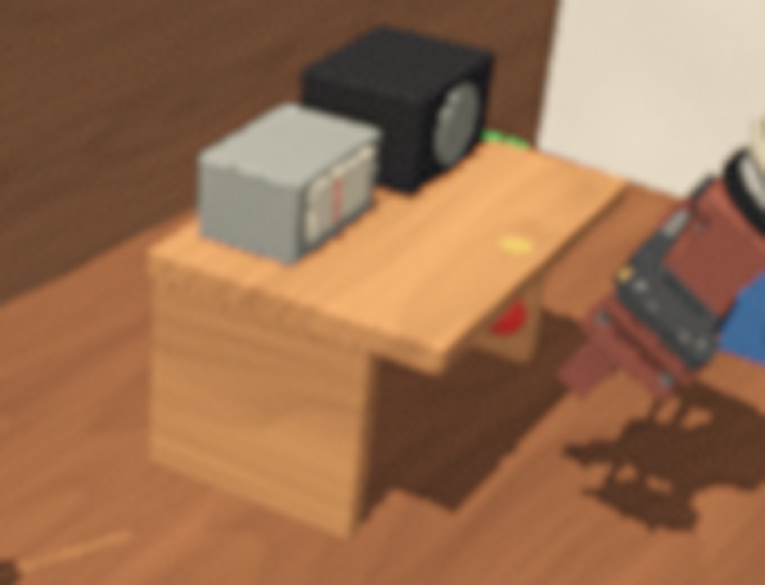

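The ball fit gives (0.5796, −0.2788, 0.1053), which matches the stated 105 mm height. Now I slide the fingers in under it.

Call:
{"op": "move_arm", "data": {"steps": [[0,0.68,0.07,0.43,0,0,0],[0,0.68,0.07,0.43,0,0,0],[0,0.68,0.07,0.43,0,0,0],[0,0.68,0.07,0.43,0,0,0],[0,0.5,0.05,0.3,0,0,0]]}}

```text
time: 11.6
tcp_pos: [0.5654, -0.2798, 0.0743]
tool_rot: [0.958, 0.083, 0.273, -0.025]
force: [1.1, -0.3, 0.2]
gripper_width: 0.007
```

```bash
python3 - <<'E'
from h import *
s=st(); print(np.round(s['joint_pos'],3))
f=np.array([np.cos(np.radians(5.8)),np.sin(np.radians(5.8)),0]); C=np.array([.5796,-.2788,0])
print('offs',(np.array(s['tcp_pos'])-C)@f)
plan(C-.0135*f+[0,0,.084],slant(10,32),5)
grab('side'); save('side','s5.png',(230,70,400,200),4.5); grab('wrist'); save('wrist','w5.png',k=1.5)
E
```

```text
t11.60 tcp [ 0.5654 -0.2798  0.0743] F [ 1.1 -0.3  0.2] w0.01 R [[0.837, 0.172, 0.519], [0.145, -0.985, 0.092], [0.527, -0.002, -0.85]]
[ 0.883  0.501 -0.364  2.073 -0.847  0.275 -0.017]
offs -0.014189839812700831
[0, 0.11, 0.01, -0.16, -0.01, 0.04, -0.03] n0.19
[0, 0.11, 0.01, -0.16, -0.01, 0.04, -0.03] n0.19
[0, 0.11, 0.01, -0.16, -0.01, 0.04, -0.03] n0.19
[0, 0.11, 0.01, -0.16, -0.01, 0.04, -0.03] n0.19
[0, 0.11, 0.01, -0.16, -0.01, 0.04, -0.03] n0.19
```

View pics/w5.png

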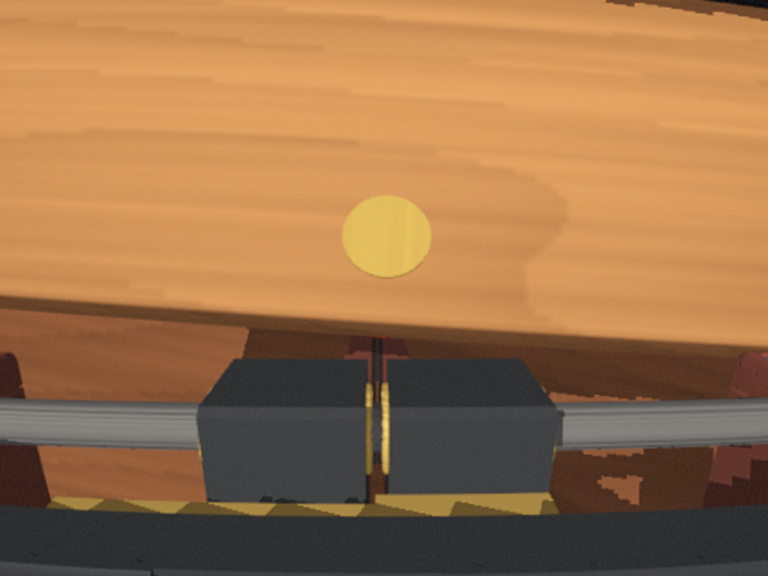

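View pics/s5.png

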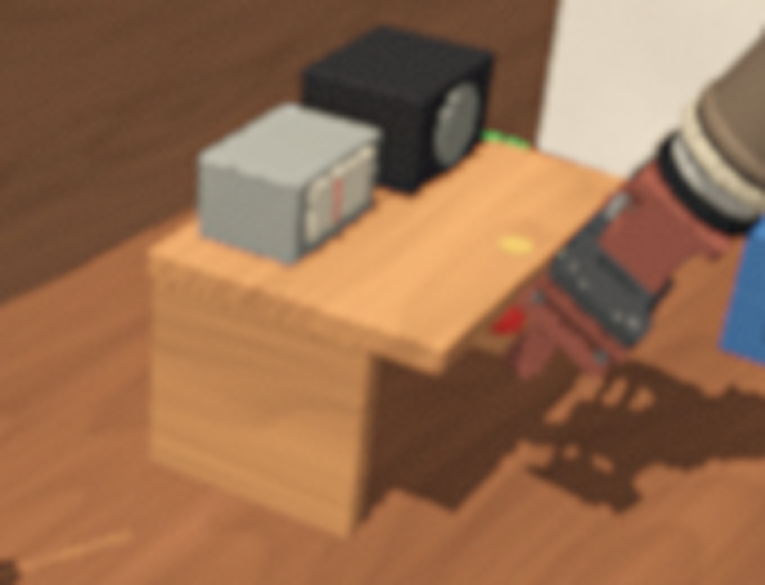

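The fingers are centred under the disc (387,236) and clear of the lip. The force is near zero, so I raise them.

Call:
{"op": "move_arm", "data": {"steps": [[0,0.1,0,-0.17,0,0,0],[0,0.1,0,-0.17,0,0,0],[0,0.1,0,-0.17,0,0,0],[0,0.1,0,-0.17,0,0,0],[0,0,0,0,0,0,0]]}}

```text
time: 12.2
tcp_pos: [0.5637, -0.2805, 0.0822]
tool_rot: [0.958, 0.082, 0.273, -0.024]
force: [-2.0, -0.9, -0.3]
gripper_width: 0.007
```

Call:
{"op": "move_arm", "data": {"steps": [[0,0.05,0,-0.09,0,0,0],[0,0.05,0,-0.09,0,0,0],[0,0.05,0,-0.09,0,0,0],[0,0,0,0,0,0,0],[0,0,0,0,0,0,0]]}}

```text
time: 12.7
tcp_pos: [0.5635, -0.2804, 0.0848]
tool_rot: [0.958, 0.082, 0.273, -0.025]
force: [-3.7, -0.9, -2.6]
gripper_width: 0.006
```

Call:
{"op": "move_arm", "data": {"steps": [[0,0.05,0,-0.09,0,0,0],[0,0.05,0,-0.09,0,0,0],[0,0.05,0,-0.09,0,0,0],[0,0.05,0,-0.09,0,0,0],[0,0,0,0,0,0,0]]}}

```text
time: 13.2
tcp_pos: [0.5636, -0.2804, 0.0893]
tool_rot: [0.958, 0.082, 0.273, -0.024]
force: [-4.2, -0.3, -1.8]
gripper_width: 0.005
```

```bash
cat > ball.py <<'E'
from h import *
s=st(); print(np.round(s['joint_pos'],3))
grab('side'); save('side','s_%d.png'%(s['time']*100),(310,110,380,170),10)
P=cloud('side'); p=load('side')[1].astype(int); m=(p[...,0]>110)&(p[...,1]<60)&(p[...,2]<60); m[:, :300]=0;m[:,385:]=0
v,u=np.nonzero(m&(P[...,1]<-.24)&(P[...,1]>-.31)); print('red px',len(v),u.mean() if len(u) else 0,v.mean() if len(v) else 0, v.min() if len(v) else 0,v.max() if len(v) else 0)
Q=P[v,u]; print(np.round(np.nanmax(Q,0),4),np.round(np.nanmin(Q,0),4))
from scipy.optimize import least_squares
r=least_squares(lambda c:np.linalg.norm(Q-[.5796,-.2788,c[0]],axis=1)-.014,[.105],loss='soft_l1',f_scale=.001); print('ball z',r.x)
E
python3 ball.py
```

```text
t13.20 tcp [ 0.5636 -0.2804  0.0893] F [-4.2 -0.3 -1.8] w0.01 R [[0.838, 0.171, 0.519], [0.144, -0.985, 0.092], [0.527, -0.002, -0.85]]
[ 0.862  0.468 -0.333  2.07  -0.828  0.311 -0.051]
red px 22 344.1818181818182 139.72727272727272 137 142
[ 0.5757 -0.2638  0.1179] [ 0.5612 -0.2828  0.1016]
ball z [0.10975827]
```

Call:
{"op": "move_arm", "data": {"steps": [[0,0.05,0,-0.09,0,0,0],[0,0.05,0,-0.09,0,0,0],[0,0.05,0,-0.09,0,0,0],[0,0,0,0,0,0,0],[0,0,0,0,0,0,0]]}}

```text
time: 13.75
tcp_pos: [0.5627, -0.2802, 0.0915]
tool_rot: [0.958, 0.082, 0.272, -0.025]
force: [-5.2, -1.7, -8.5]
gripper_width: 0.008
```

```bash
python3 ball.py
```

```text
t13.75 tcp [ 0.5627 -0.2802  0.0915] F [-5.2 -1.7 -8.5] w0.01 R [[0.838, 0.171, 0.518], [0.144, -0.985, 0.092], [0.526, -0.003, -0.851]]
[ 0.858  0.462 -0.326  2.07  -0.823  0.318 -0.058]
red px 21 344.23809523809524 139.61904761904762 137 142
[ 0.5741 -0.2651  0.1178] [ 0.5607 -0.2787  0.1049]
ball z [0.10998511]
```

Call:
{"op": "move_arm", "data": {"steps": [[0,0.05,0,-0.09,0,0,0],[0,0.05,0,-0.09,0,0,0],[0,0,0,0,0,0,0],[0,0,0,0,0,0,0],[0,0,0,0,0,0,0]]}}

```text
time: 14.3
tcp_pos: [0.5619, -0.2801, 0.093]
tool_rot: [0.959, 0.082, 0.272, -0.025]
force: [-6.8, -2.7, -10.2]
gripper_width: 0.006
```

```bash
python3 ball.py
```

```text
t14.30 tcp [ 0.5619 -0.2801  0.093 ] F [ -6.8  -2.7 -10.2] w0.01 R [[0.839, 0.171, 0.517], [0.143, -0.985, 0.093], [0.525, -0.004, -0.851]]
[ 0.855  0.458 -0.322  2.07  -0.82   0.323 -0.062]
red px 21 344.23809523809524 139.61904761904762 137 142
[ 0.5753 -0.2661  0.1198] [ 0.5613 -0.2787  0.1053]
ball z [0.11288252]
```

The force has climbed to about 10 N and the ball pixels no longer change, so the ball is at its stop. I lower the fingers, back out and verify.

Call:
{"op": "move_arm", "data": {"steps": [[0,-0.2,0,0.34,0,0,0],[0,-0.2,0,0.34,0,0,0],[0,-0.2,0,0.34,0,0,0],[0,-0.2,0,0.34,0,0,0],[0,0,0,0,0,0,0]]}}

```text
time: 14.85
tcp_pos: [0.5646, -0.28, 0.0787]
tool_rot: [0.958, 0.082, 0.273, -0.025]
force: [-0.7, -0.3, 0.8]
gripper_width: 0.003
```

Call:
{"op": "move_arm", "data": {"steps": [[0,-0.8,-0.1,-0.5,0,0,0],[0,-0.8,-0.1,-0.5,0,0,0],[0,-0.8,-0.1,-0.5,0,0,0],[0,-0.8,-0.1,-0.5,0,0,0],[0,0,0,0,0,0,0]]}}

```text
time: 15.35
tcp_pos: [0.5242, -0.2836, 0.0786]
tool_rot: [0.958, 0.081, 0.273, -0.024]
force: [-0.5, 0.1, -0.8]
gripper_width: 0.006
```

```bash
python3 - <<'E'
from h import *
s=st(); print(np.round(s['joint_pos'],3))
grab('wrist'); save('wrist','w6.png',k=1.5)
P=cloud('wrist'); p=load('wrist')[1].astype(int); m=(p[...,0]>130)&(p[...,1]<60)&(p[...,2]<60)
Q=P[m]; Q=Q[~np.isnan(Q[:,0])]; Q=Q[(abs(Q[:,0]-.57)<.03)&(abs(Q[:,1]+.28)<.03)]
from scipy.optimize import least_squares
print(len(Q))
r=least_squares(lambda c:np.linalg.norm(Q-c,axis=1)-.014,[.58,-.28,.105],loss='soft_l1',f_scale=.001); print('ball fit',r.x)
r=least_squares(lambda c:np.linalg.norm(Q-[.5796,-.2788,c[0]],axis=1)-.014,[.105],loss='soft_l1',f_scale=.001); print('ball z',r.x)
E
```

```text
t15.35 tcp [ 0.5242 -0.2836  0.0786] F [-0.5  0.1 -0.8] w0.01 R [[0.838, 0.169, 0.518], [0.142, -0.986, 0.091], [0.526, -0.002, -0.85]]
[ 0.984  0.465 -0.412  2.135 -0.871  0.282  0.054]
532
ball fit [ 0.57962521 -0.27879326  0.11250524]
ball z [0.11245485]
```

View pics/w6.png

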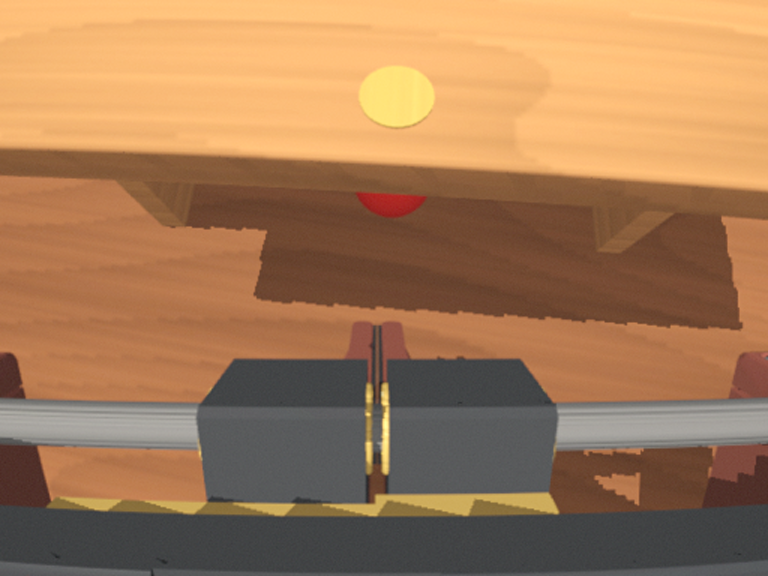

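The ball is now at z = 0.1125, 7.2 mm up, and the arm is clear of everything. One last check of the modules and bystanders, then I hand in.

```bash
python3 - <<'E'
from mods import *
grab('top'); grab('side'); mods('top'); mods('side')
for nm,u,v in (('mic',279,215),('tube',384,217),('ins',454,366),('p1',205,275),('p2',201,322)):print(nm,w('top',u/1.5,v/1.5))
save('top','tend.png',k=1.5)
s=st(); print(np.round(s['joint_vel'],3))
manip.finish_job()
E
```

```text
top
142 [0.512  0.2906 0.081 ] [ 0.004 -0.015]
142 [0.5094 0.2466 0.0809] [ 0.001 -0.061]
139 [0.5068 0.2026 0.0808] [-0.012  0.012]
136 [0.5043 0.1585 0.0811] [0.007 0.015]
side
144 [0.5008 0.159  0.0815] [0.001 0.026]
157 [0.5037 0.2029 0.0815] [-0.     0.012]
177 [0.5072 0.2466 0.0814] [0.006 0.017]
203 [0.5102 0.2905 0.0812] [ 0.001 -0.   ]
mic [0.71761802 0.24924251 0.12926443]
tube [0.72179373 0.06322869 0.07148009]
ins [ 0.4423242  -0.06285098  0.05701912]
p1 [0.62140075 0.40439699 0.0336325 ]
p2 [0.53238981 0.41167629 0.03405009]
t15.50 tcp [ 0.5261 -0.2831  0.079 ] F [0.4 0.6 0.5] w0.01 R [[0.837, 0.17, 0.519], [0.144, -0.985, 0.091], [0.527, -0.002, -0.85]]
[-0.01   0.005  0.002 -0.007  0.001  0.001  0.   ]
the job is handed in; nothing more can be done
```

I pressed both raised modules down to their firm stops at about 15 N each. I then reached under the riser lip from the front and pushed the red ball switch up to its stop. The job was handed in at 15.5 s on the robot's clock.

- **Modules:** all four tops measured 81–82 mm above the desk. The side camera showed no slope along their length, and the top camera at most 0.012 rad.
- **Switch:** the ball centre moved from z = 105.3 mm to 112.5 mm, about 7 mm up, and stayed there once the fingers were withdrawn.
- **Loose things:** the tube, insulator, microphone and both plugs read the same positions as at the start, to within about 1 mm.
- **Arm:** it was stationary, the wrist force was near zero, and the fingers were about 40 mm clear of the riser.

**Checks that disagreed:**
- The finger-tip height read about 2 mm below the module tops when pressing.
- One side-camera estimate while the ball was being pushed was 110 mm, about 2 mm low. The later wrist-camera fit gave 112.5 mm.
- On the first try at slanting the fingers, joints 5 and 6 reached the edge of their ranges. Joint 6 read 0.129 against a limit of 0.13, and joint 5 read −1.032 against −1.03. I then changed the slant and heading. No fault was reported.

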